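Make up two chemistry kits in bottle carriers

ROBOT

A 6-joint arm with a two-finger parallel gripper is mounted at the origin on the work surface. World frame = base frame: x ahead of the robot, y to its left, z up, the work surface at z = 0. Lengths are in m, angles in degrees, forces in N, time in s.
With the tool pointing down it reaches from about 0.325 to 0.925 m from the base axis. Payload 3.1 kg.
Tool frame: the origin (TCP) lies on the centre line of the jaws, within the pads' length; the fingertips stand 17 mm ahead of it and the grasp point (between the pads) lies 2 mm behind it; z points along the fingers, y is the line along which they close (so a half turn about z gives the same grasp; the last joint's range is limited). The gripper opens to 85 mm and grips with 20 to 120 N. Pads are 22 mm wide; open, the fingers measure 114 mm over their backs; the gripper's body (76 mm by 85 mm) begins 54 mm behind the grasp point. The pads swing forward as they close: fully open they stand 13 mm farther back than shut.
Start: joints at [66.108, 12.427, 92.441, -0, 75.132, -6.429], TCP at [0.188, 0.596, 0.248] pointing down, gripper open.
Joint ranges: [-157.48, 157.48], [-44.54, 120.13], [17.64, 146.25], [-64.5, 244.5], [7.68, 150.69], [-147.95, 147.95]. Speed limits (degrees/s): [159.86, 159.86, 180, 180, 180, 180].

INTERFACE

Orientations are given as a 3x3 rotation matrix whose columns are the frame's x, y, z axes.
In Python, from workcell import r, imaging, finder gives the robot as it stands.
- The arm moves only by the tool send_rows, never from a script. Its argument "increments" is a list of rows, each an object of numbers: "fingers": the closure in counts, from 0 (fully open) to 255 (shut); "dx", "dy", "dz": the shift along the tool's x, y, z in units of 40 mm (1.0 is 40 mm); "twist": the turn about the tool's z in units of 5 degrees (1.0 is 5 degrees). A call has 1 to 12 rows; each row shifts and turns the commanded pose from where the row before left it, along the tool's axes as they then stand; what a row does not reach is not made up. A row lasts 1/10 s, in which the tool goes at most 50 mm and 8.59 degrees, less where a joint would pass 70% of its speed; a pose out of reach is approached as far as the arm can. A call is refused whole if a number of a shift passes 1 or a number of a turn 1, either way. A call with a gripper value outside its range is refused whole. The fingers move at their own pace and stop on an object; the grip force is fixed at half the most. Time passes only in rows, so rows that do not move let the fingers close. It gives the time, the measured TCP pose, the force, the opening and the grip force at its end, in the units of the state.
- r.observe(): the state, without advancing time (a new reading comes with each control period).
- imaging.capture(name): name is "scene" or "top"; returns the picture (420x560x3 uint8, red, green, blue); there is no depth.
- imaging.camera_info(name): a dict with "K" (3x3 intrinsics, pixels), "extrinsics" (4x4, takes a point from world to camera coordinates). Camera axes: x right, y up, looking along -z (the intrinsics and any distortion apply to the point x, -y, -z); pixel columns grow to the right and rows downward; lengths in m; the calibration is good to about 2 mm. A picture is of the moment at which its call begins. camera_info takes no time and is no camera call.
- r.job_done(): hands the job in; it is judged then, once.
Trained networks look in the newest picture that a camera, given by its name, has taken for a name from the list of things; names that differ only in an ending like _2 or _b are one class to them, and where a whole thing is asked for, a point or a joint stands for the part that bears it (a point fixed in the world has none). Each returns a list of dicts, best first, with "confidence" (0 to 1); they miss things now and then, are a little off and sometimes report something else, mostly with a low value. They report only what shows in the picture. A call takes as long as a camera call.
- finder.spot_in(camera, target): "point" ([column, row] in pixels, amid what is visible of it).
- finder.silhouettes(camera, target): "mask" (420x560 bool, what is visible of it) and "point" ([column, row] in pixels, amid what is visible of it).
- finder.place_of(camera, target): "point" ([column, row] in pixels: a listed point, or the origin of a listed thing).
The state is a dict: "time": time; "joint_pos": joint angles; "joint_vel": joint speeds; "tau": joint torques, N m; "position": TCP position; "ee_rot": TCP orientation; "wrist_force": force on the tool from outside, world axes, zero at the start; "ft_torque": the same for the moment, N m; "finger_gap": finger opening in m; "finger_force": force on a finger pad.
Only numpy, scipy, OpenCV 4.12 (cv2) and the standard library are available. Lean on these libraries where they do the work, as an engineer would, in place of code of your own. Each camera call takes 0.05 s, during which the arm holds its last target. There are 200 camera calls.

TASK

Make up the two practical kits from the stock in the aluminium pan: the titration kit in the longer, three-bay blue carrier gets the tall white bottle and the stoppered conical flask in its two wide bays (either way round) and the amber dropper bottle in its narrow bay; the powder kit in the shorter, two-bay carrier gets the squat white jar in the wide bay and the small flat-capped amber bottle in the narrow bay. Set everything down gently and upright on the bay floor without dropping or knocking it over, and leave the beaker and the mortar standing where they are.

Things in the scene. Friction and masses are not known exactly. Their poses are not given: they have to be found in the camera images.
- tall_bottle: Tall narrow-mouth white plastic bottle with paper label and black screw cap: body 61 mm diameter up to 92 mm, sloping shoulder, cap 30 mm diameter from 112 to 136 mm height (total 136 mm); about 0.27 kg. Grip it by the cap from above. Origin: centre of its underside, z up; round. Stands in the aluminium pan at the start.
- flask: Small clear glass conical flask closed with a brown rubber stopper: base 64 mm diameter, cone narrowing to a straight neck 26 mm diameter from 76 to 103 mm height, stopper 25 mm diameter on top to 118 mm; about 0.14 kg. Grip the neck and stopper from above. Origin: centre of its underside, z up; round. Stands in the pan.
- dropper_bottle: Small dark amber bottle with a brown rubber dropper bulb on its cap: body 33 mm diameter up to 50 mm, black collar cap 22 mm diameter from 62 to 80 mm height, bulb 15 mm diameter above it to 106 mm; about 0.06 kg. Grip the collar cap from above, the bulb passes up between the fingers. Origin: centre of its underside, z up; round. Stands in the pan.
- powder_jar: Squat white plastic wide-mouth jar with paper label and wide black lid: body 64 mm diameter up to 56 mm, lid 58 mm diameter from 64 to 84 mm height (total 84 mm); about 0.17 kg. Grip it by the lid from above. Origin: centre of its underside, z up; round. Stands in the pan.
- small_bottle: Small dark amber bottle with a plain flat black screw cap and no bulb: body 38 mm diameter up to 50 mm, cap 32 mm diameter from 62 to 80 mm height (total 80 mm); about 0.09 kg. Grip it by the cap from above. Origin: centre of its underside, z up; round. Stands in the pan.
- carrier3: The longer blue plastic bottle carrier, three bays in a row, loose on the grey bench mat: 94 mm wide (its x) and 242 mm long (its y) without end lugs, walls 45 mm high, 6 mm thick, bay floors 5 mm above its origin, the centre of its underside. Bay centres along its y: wide bays (82 x 82 mm) at -74 mm and +14 mm, narrow bay (82 mm in x, 54 mm in y) at +88 mm. About 0.5 kg.
- carrier2: The shorter blue plastic bottle carrier with two bays, loose on the grey bench mat: 94 mm wide (its x) and 154 mm long (its y) without end lugs, walls 45 mm high, 6 mm thick, bay floors 5 mm above its origin, the centre of its underside. Bay centres along its y: wide bay (82 x 82 mm inside) at +30 mm, narrow bay (82 mm in x, 54 mm in y) at -44 mm. About 0.4 kg.
- beaker: Open clear glass beaker, 58 mm diameter at the rim, 70 mm high, standing among the stock in the pan. Origin: centre of its underside. Not part of the kits.
- mortar: White porcelain mortar, 82 mm diameter at the rim, 52 mm high, with its pestle leaning in it up to 75 mm, standing among the stock in the pan. Origin: centre of its underside. Not part of the kits.

How it is judged (in metres and radians):
At the end, for the whole second after the job is handed in: Each thing stands in its named bay, underside within 4 mm of the bay floor, within 16 mm of the bay centre (30 mm across a narrow bay), upright within 0.1 rad and at rest; bottle and flask in either wide bay of the three-bay carrier; both carriers flat within 0.05 rad (y of tall_bottle in the frame of carrier3 between -0.09 and 0.03 m and x of tall_bottle in the frame of carrier3 between -0.016 and 0.016 m and z of tall_bottle in the frame of carrier3 between 0.001 and 0.009 m and angle between each of tall_bottle, flask, dropper_bottle, powder_jar, small_bottle's own z axis and vertical below 0.1 rad and linear speed of each of tall_bottle, flask, dropper_bottle, powder_jar, small_bottle below 0.02 m/s and angular speed of each of tall_bottle, flask, dropper_bottle, powder_jar, small_bottle below 0.3 rad/s and y of flask in the frame of carrier3 between -0.09 and 0.03 m and x of flask in the frame of carrier3 between -0.016 and 0.016 m and z of flask in the frame of carrier3 between 0.001 and 0.009 m and y of dropper_bottle in the frame of carrier3 between 0.07 and 0.106 m and x of dropper_bottle in the frame of carrier3 between -0.03 and 0.03 m and z of dropper_bottle in the frame of carrier3 between 0.001 and 0.009 m and y of powder_jar in the frame of carrier2 between 0.014 and 0.046 m and x of powder_jar in the frame of carrier2 between -0.016 and 0.016 m and z of powder_jar in the frame of carrier2 between 0.001 and 0.009 m and y of small_bottle in the frame of carrier2 between -0.06 and -0.028 m and x of small_bottle in the frame of carrier2 between -0.03 and 0.03 m and z of small_bottle in the frame of carrier2 between 0.001 and 0.009 m and angle between each of carrier3, carrier2's own z axis and vertical below 0.05 rad); the robot touches nothing.
It fails at once if a thing of the kits dropped or knocked away: faster than 0.6 m/s while the fingers do not hold it (a fall of about 18 mm) ((contact force between the fingers and tall_bottle below 0.1 N and linear speed of tall_bottle above 0.6 m/s) or (contact force between the fingers and flask below 0.1 N and linear speed of flask above 0.6 m/s) or (contact force between the fingers and dropper_bottle below 0.1 N and linear speed of dropper_bottle above 0.6 m/s) or (contact force between the fingers and powder_jar below 0.1 N and linear speed of powder_jar above 0.6 m/s) or (contact force between the fingers and small_bottle below 0.1 N and linear speed of small_bottle above 0.6 m/s)).
It fails at once if a thing of the kits tipped over (tilted more than 35 degrees) (angle between any of tall_bottle, flask, dropper_bottle, powder_jar, small_bottle's own z axis and vertical above 0.6 rad).
It fails at once if the beaker pushed more than 25 mm or tipped by more than 20 degrees (distance of beaker from where it was at the start of the episode above 0.025 m or angle between beaker's own z axis and vertical above 0.35 rad).
It fails at once if the mortar pushed more than 25 mm or tipped by more than 20 degrees (distance of mortar from where it was at the start of the episode above 0.025 m or angle between mortar's own z axis and vertical above 0.35 rad).
It also fails if it takes over 128 s, if anything falls off the work surface, if the arm or the gripper's body presses on something with over 40 N, if the wrist force passes 120 N, or if a joint passes its speed limit or range.

## Working session

There is one attempt and no reset: what is moved stays moved. The work goes in short steps, Python scripts to look and compute and a tool call to move; the robot and the scene stay as the last step left them, time stands still between calls to the robot, and variables do not carry over. Pictures are saved under pics/ and viewed, at most 14 in all, crops included, and the job is handed in when it is done.

Besides the shell and the picture viewer there is one more tool, called after "Call:" as name([rows], argument=value, ...), one row to a line, values as JSON. send_rows: Moves the arm, as the interface text tells. Its arguments: {"type":"object","properties":{"increments":{"type":"array","items":{"type":"object","properties":{"fingers":{"type":"number"},"dx":{"type":"number"},"dy":{"type":"number"},"dz":{"type":"number"},"twist":{"type":"number"}}}}},"required":["increments"]}

```bash
mkdir -p pics; ls; cat > h.py <<'E'
import numpy as np, cv2
from workcell import r, imaging, finder
def cam(n):
    i=imaging.camera_info(n); return np.array(i["K"]),np.array(i["extrinsics"]),i
def ray(n,px):
    K,E,i=cam(n); d=np.linalg.inv(K)@np.array([px[0],px[1],1.]); d=np.array([d[0],-d[1],-d[2]])
    R=E[:3,:3]; c=-R.T@E[:3,3]; return c,R.T@d
def atz(n,px,z):
    c,d=ray(n,px); return c+d*(z-c[2])/d[2]
def proj(n,P):
    K,E,i=cam(n); p=E[:3,:3]@np.array(P)+E[:3,3]; q=K@np.array([p[0],-p[1],-p[2]]); return q[:2]/q[2]
def save(n,f):
    im=imaging.capture(n); cv2.imwrite(f"pics/{f}.png",im[:,:,::-1]); return im
E
python3 - <<'E'
from h import *
for n in("scene","top"):
    save(n,n+"0"); i=imaging.camera_info(n); print(i); print(ray(n,(280,210)))
    for t in "tall_bottle flask dropper_bottle powder_jar small_bottle carrier3 carrier2 beaker mortar".split():
        a=finder.place_of(n,t); print(n,t,[(np.round(q["point"]).tolist(),round(q["confidence"],2),atz(n,q["point"],0.005).round(3)[:2].tolist()) for q in a[:3]])
s=r.observe(); print(s["time"],s["position"],s["ee_rot"],s["finger_gap"])
E
```

```text
pics
{'K': array([[391.97836089,   0.        , 276.75360877],
       [  0.        , 391.97836089, 209.27971561],
       [  0.        ,   0.        ,   1.        ]]), 'extrinsics': array([[-0.15770212,  0.98737741, -0.0146933 ,  0.07692795],
       [-0.81773552, -0.12223711,  0.56246485,  0.41166421],
       [ 0.55356902,  0.10071713,  0.82669063, -1.2664115 ],
       [ 0.        ,  0.        ,  0.        ,  1.        ]])}
(array([1.04981031, 0.10191305, 0.81651421]), array([-0.55337248, -0.09231498, -0.82784589]))
scene tall_bottle [([346.0, 204.0], 0.92, [0.466, 0.173])]
scene flask []
scene dropper_bottle [([414.0, 254.0], 0.92, [0.584, 0.337])]
scene powder_jar [([364.0, 252.0], 0.61, [0.596, 0.222])]
scene small_bottle [([388.0, 207.0], 0.64, [0.458, 0.276])]
scene carrier3 [([178.0, 229.0], 0.98, [0.6, -0.225]), ([191.0, 179.0], 0.69, [0.444, -0.237])]
scene carrier2 [([178.0, 229.0], 0.98, [0.6, -0.225]), ([191.0, 179.0], 0.69, [0.444, -0.237])]
scene beaker [([306.0, 194.0], 0.92, [0.447, 0.07])]
scene mortar [([426.0, 210.0], 0.74, [0.454, 0.37])]
{'K': array([[482.14871334, 
[... 577 characters left out ...]
59, [0.579, 0.116])]
top dropper_bottle [([168.0, 190.0], 0.66, [0.586, 0.336])]
top powder_jar [([207.0, 187.0], 0.87, [0.593, 0.217])]
top small_bottle [([185.0, 233.0], 0.56, [0.456, 0.283])]
top carrier3 [([359.0, 238.0], 0.67, [0.437, -0.232]), ([359.0, 184.0], 0.66, [0.597, -0.237])]
top carrier2 [([359.0, 238.0], 0.67, [0.437, -0.232]), ([359.0, 184.0], 0.66, [0.597, -0.237])]
top beaker [([257.0, 234.0], 0.6, [0.452, 0.071])]
top mortar [([158.0, 239.0], 0.84, [0.44, 0.365])]
1.0 [0.1875614  0.59622471 0.24830522] [[-9.53908866e-01  3.00096443e-01  2.50093558e-05]
 [ 3.00096443e-01  9.53908865e-01  3.65115065e-05]
 [-1.28996730e-05  4.23338684e-05 -9.99999999e-01]] 0.0856524279908492
```

View pics/scene0.png

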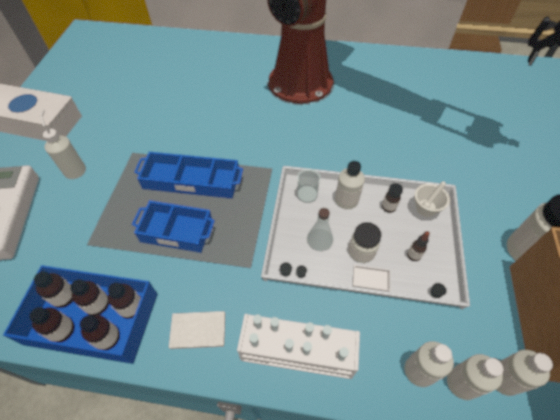

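View pics/top0.png

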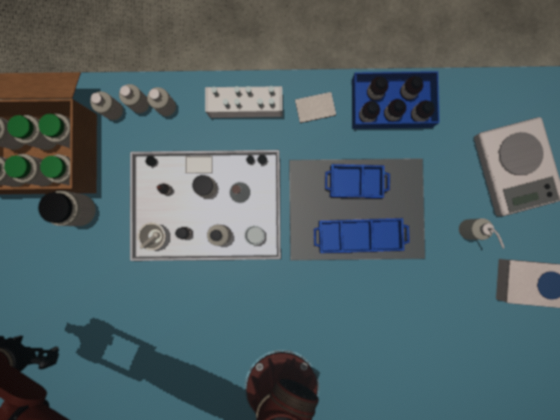

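The scene picture shows the pan with tall bottle (350,185), flask (320,230), jar (366,240), small bottle (392,198), dropper (418,245), beaker (308,186) and mortar (431,200). The top picture shows carrier3 around (359,236) with its narrow bay at the left (+y). Carrier2 is at (359,182) with its narrow bay at the right (-y). I'll refine the carriers and objects.

```bash
python3 - <<'E'
from h import *
ims={n:save(n,n+"1") for n in("top","scene")}
c=cv2.resize(ims["top"][155:265,305:425],None,fx=6,fy=5.4,interpolation=cv2.INTER_CUBIC)
cv2.imwrite("pics/crop1.png",c[:,:,::-1])
for t in("carrier3","carrier2"):
  for n in ("top","scene"):
    for q in finder.silhouettes(n,t)[:2]:
        m=q["mask"].astype(np.uint8); pts=np.argwhere(m)[:,::-1]
        P=np.array([atz(n,p,0.035)[:2] for p in pts],np.float32)
        print(t,n,round(q["confidence"],2),cv2.minAreaRect(P))
# cap refine: triangulate top points of place/spot using masks
for t in "tall_bottle flask dropper_bottle powder_jar small_bottle".split():
    a,b=(finder.place_of(n,t) for n in("top","scene"))
    if a and b:
        c1,d1=ray("top",a[0]["point"]);c2,d2=ray("scene",b[0]["point"])
        A=np.stack([d1,-d2],1);s=np.linalg.lstsq(A,c2-c1,rcond=None)[0]
        print(t,((c1+d1*s[0]+c2+d2*s[1])/2).round(4),atz("top",a[0]["point"],.005).round(3),atz("scene",b[0]["point"],.005).round(3))
E
```

```text
carrier3 top 0.56 ((0.6015329360961914, -0.22605988383293152), (0.18704329431056976, 0.09676560014486313), 89.28253936767578)Traceback (most recent call last):
  File "<stdin>", line 9, in <module>
  File "h.py", line 9, in atz
    c,d=ray(n,px); return c+d*(z-c[2])/d[2]
        ~~~^^^^^^
  File "h.py", line 6, in ray
    K,E,i=cam(n); d=np.linalg.inv(K)@np.array([px[0],px[1],1.]); d=np.array([d[0],-d[1],-d[2]])
          ~~~^^^
  File "h.py", line 4, in cam
    i=imaging.camera_info(n); return np.array(i["K"]),np.array(i["extrinsics"]),i
ValueError: time passes only in moves, steps and waits
```

View pics/crop1.png

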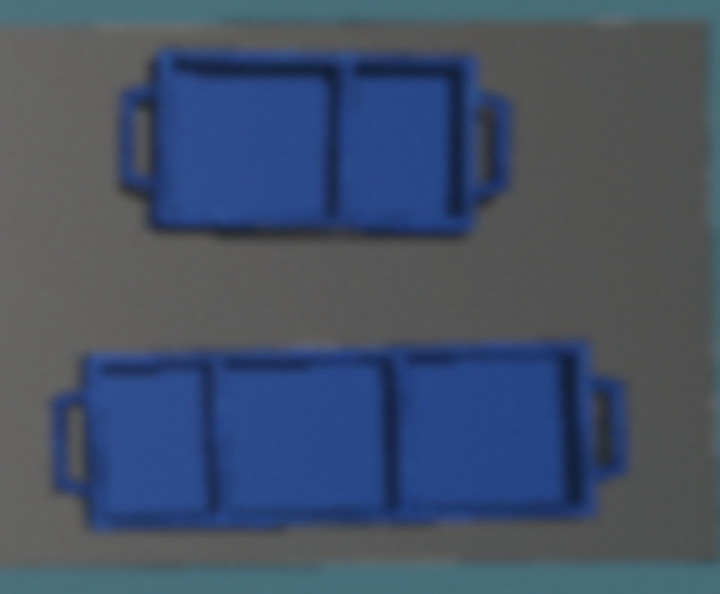

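The crop shows both carriers nearly aligned with the world axes: carrier2's rim corners in the crop are about (158,50),(476,58),(470,236),(150,229), and carrier3's are (85,355),(587,343),(597,517),(92,527).

```bash
cat > fix.py <<'E'
s=open('h.py').read()
s=s.replace('def cam(n):\n    i=imaging.camera_info(n); return np.array(i["K"]),np.array(i["extrinsics"]),i',
'''_c={}
def cam(n):
    if n not in _c:
        i=imaging.camera_info(n); _c[n]=(np.array(i["K"]),np.array(i["extrinsics"]),i)
    return _c[n]''')
open('h.py','w').write(s)
E
python3 fix.py; python3 - <<'E'
from h import *
for nm,cs in(("c2",[(158,50),(476,58),(470,236),(150,229)]),("c3",[(85,355),(587,343),(597,517),(92,527)])):
    P=np.array([atz("top",(305+(u+.5)/6-.5,155+(v+.5)/5.4-.5),.045)[:2] for u,v in cs])
    print(nm,P.round(4).tolist(),P.mean(0).round(4),[np.linalg.norm(P[i]-P[(i+1)%4]).round(4) for i in range(4)],
     "ydir deg",np.degrees(np.arctan2(*( (P[0]+P[3]-P[1]-P[2])[::-1]))).round(2))
ims={n:imaging.capture(n) for n in("top","scene")}
for t in("carrier3","carrier2"):
  for n in ("top","scene"):
    for q in finder.silhouettes(n,t)[:2]:
        m=q["mask"].astype(np.uint8); pts=np.argwhere(m)[:,::-1]
        P=np.array([atz(n,p,0.035)[:2] for p in pts],np.float32)
        R=cv2.minAreaRect(P);print(t,n,round(q["confidence"],2),np.round(R[0],4),np.round(R[1],4),round(R[2],2))
for t in "tall_bottle flask dropper_bottle powder_jar small_bottle".split():
    a,b=(finder.place_of(n,t) for n in("top","scene"))
    print(t,[(n,q["point"],round(q["confidence"],2),atz(n,q["point"],.005).round(3)[:2]) for n,x in(("top",a),("scene",b)) for q in x[:2]])
    for q in finder.silhouettes("top",t)[:1]:
        m=np.argwhere(q["mask"])[:,::-1]; print("   mask",m.min(0),m.max(0),m.mean(0).round(1),len(m),"mask ctr at mid z",atz("top",m.mean(0),.06).round(3)[:2])
E
```

```text
c2 [[0.6529, -0.1497], [0.6466, -0.3034], [0.5508, -0.2986], [0.5564, -0.1443]] [ 0.6017 -0.224 ] [np.float64(0.1539), np.float64(0.096), np.float64(0.1544), np.float64(0.0967)] ydir deg 87.79
c3 [[0.4891, -0.1119], [0.4927, -0.3537], [0.3998, -0.3564], [0.3972, -0.1139]] [ 0.4447 -0.234 ] [np.float64(0.2418), np.float64(0.093), np.float64(0.2425), np.float64(0.092)] ydir deg 90.74
carrier3 top 0.81 [ 0.4431 -0.2372] [0.0968 0.2791] 0.44
carrier3 top 0.76 [ 0.6015 -0.2275] [0.1899 0.0968] 89.28
carrier3 scene 0.87 [ 0.4516 -0.238 ] [0.1296 0.2797] 0.82
carrier3 scene 0.81 [ 0.608  -0.2328] [0.1932 0.1193] 87.38
carrier2 top 0.81 [ 0.4431 -0.2372] [0.0968 0.2791] 0.44
carrier2 top 0.76 [ 0.6015 -0.2275] [0.1899 0.0968] 89.28
carrier2 scene 0.87 [ 0.4516 -0.238 ] [0.1296 0.2797] 0.82
carrier2 scene 0.81 [ 0.608  -0.2328] [0.1932 0.1193] 87.38
tall_bottle [('top', [221.2, 229.9], 0.74, array([0.465, 0.176])), ('scene', [344.2, 199.7], 0.9, array([0.452, 0.168])), ('scene', [193.1, 178.3], 0.48, array([ 0.441, -0.233]))]
   mask [207 225] [231 245] [219.1 234.7] 407 mask ctr at mid z [0.
[... 276 characters left out ...]
('top', [243.3, 191.3], 0.4, array([0.579, 0.109])), ('scene', [412.3, 256.5], 0.73, array([0.59 , 0.332])), ('scene', [304.8, 193.6], 0.28, array([0.448, 0.067]))]
   mask [157 183] [172 196] [164.7 189.5] 169 mask ctr at mid z [0.583 0.331]
powder_jar [('top', [208.7, 187.2], 0.89, array([0.593, 0.213])), ('scene', [360.9, 249.8], 0.63, array([0.59 , 0.215]))]
   mask [192 175] [217 198] [204.7 186.6] 473 mask ctr at mid z [0.59  0.216]
small_bottle [('top', [188.1, 235.6], 0.49, array([0.449, 0.275])), ('top', [357.2, 183.0], 0.41, array([ 0.6  , -0.231])), ('scene', [387.4, 208.0], 0.56, array([0.462, 0.276]))]
   mask [177 227] [192 239] [184.3 233.3] 161 mask ctr at mid z [0.456 0.275]
```

Call:
send_rows([
  {"twist":1},
  {"twist":1},
  {"twist":1},
  {"twist":1},
  {"twist":1},
  {"twist":1},
  {"twist":1},
  {"twist":1},
  {"twist":1},
  {"twist":1},
  {"twist":1},
  {"twist":1},
])

```text
$.increments[0]: bad value
```

```bash
python3 - <<'E'
from h import *
im=imaging.capture("top")
# known top heights (pan floor ~4mm): dark blobs near expected pixel
f=.004
for t,xy,z,rad in(("tall_bottle",(.46,.176),.136+f,.015),("flask",(.578,.115),.118+f,.0125),("dropper_bottle",(.585,.336),.08+f,.011),("powder_jar",(.592,.216),.084+f,.029),("small_bottle",(.457,.277),.08+f,.016)):
    u=proj("top",(*xy,z)); R=int(18); x0,y0=int(u[0])-R,int(u[1])-R
    c=cv2.resize(im[y0:y0+2*R,x0:x0+2*R],None,fx=6,fy=6,interpolation=cv2.INTER_CUBIC)
    cv2.imwrite(f"pics/c_{t}.png",c[:,:,::-1])
    g=cv2.cvtColor(c,cv2.COLOR_RGB2GRAY); m=(g<85).astype(np.uint8)
    n,l,s,ce=cv2.connectedComponentsWithStats(m)
    print(t,u.round(1),"r px",round(rad*482/(1.44-z),1))
    for i in range(1,n):
        if s[i,4]>100:
            p=(x0+(ce[i][0]+.5)/6-.5,y0+(ce[i][1]+.5)/6-.5); print("   ",np.round(p,1),(s[i,2:5]/np.array([6,6,36])).round(1),atz("top",p,z).round(4)[:2])
ts=[cv2.imread(f"pics/c_{t}.png") for t in "tall_bottle flask dropper_bottle powder_jar small_bottle".split()]
# scene crop
b=cv2.resize(cv2.cvtColor(imaging.capture("scene"),cv2.COLOR_RGB2BGR)[150:275,270:460],None,fx=4,fy=2.9)
W=np.zeros((216+363,760,3),np.uint8)
for i,q in enumerate(ts): W[:150,i*152:i*152+150]=cv2.resize(q,(150,150))
W[216:216+b.shape[0],:760]=b[:363]
cv2.imwrite("pics/m2.png",W)
E
```

```text
tall_bottle [214.7 231.7] r px 5.6
    [215.8 235.1] [ 12.2  11.2 105.2] [0.4507 0.1732]
    [229.2 236.1] [ 5.  12.8 31.9] [0.4476 0.1369]
flask [237.6 188.3] r px 4.6
    [240.1 192.4] [ 16.8  16.  157.8] [0.5668 0.1083]
dropper_bottle [160.8 188. ] r px 3.9
    [164.8 189.1] [ 15.3  11.2 120.1] [0.5818 0.3245]
powder_jar [202.9 184.9] r px 10.3
    [204.4 186.3] [ 24.  22. 392.] [0.588  0.2118]
small_bottle [181.7 233.1] r px 5.7
    [183.8 232.9] [ 16.3  11.7 151.6] [0.4573 0.2713]
```

View pics/m2.png

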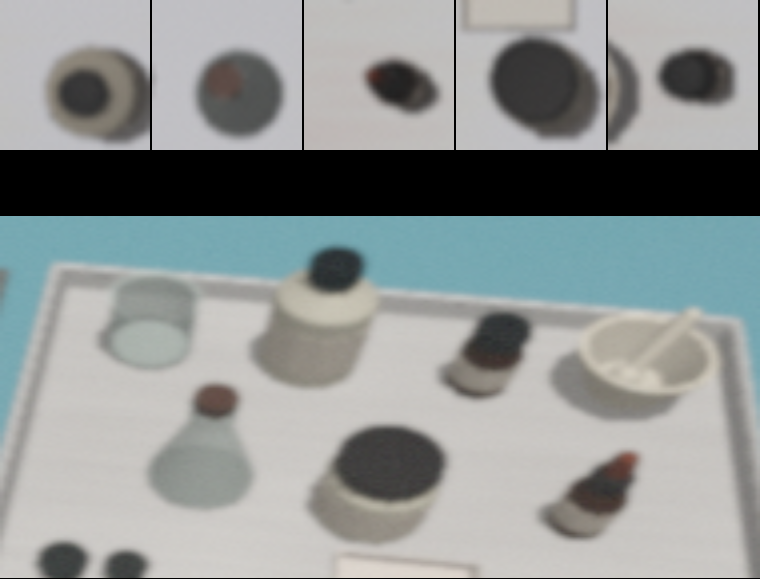

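The montage shows the tall cap at top-view pixel (215.8,235.1), flask stopper at (235.8,188.7), dropper collar at (164,188.7), jar lid at (202,185.2) and small cap at (182.4,232.5). The move was refused, so rows probably need all five numbers.

Call:
send_rows([
  {"dx":0,"dy":0,"dz":0,"twist":1,"fingers":0},
  {"dx":0,"dy":0,"dz":0,"twist":1,"fingers":0},
  {"dx":0,"dy":0,"dz":0,"twist":1,"fingers":0},
  {"dx":0,"dy":0,"dz":0,"twist":1,"fingers":0},
  {"dx":0,"dy":0,"dz":0,"twist":1,"fingers":0},
  {"dx":0,"dy":0,"dz":0,"twist":1,"fingers":0},
  {"dx":0,"dy":0,"dz":0,"twist":1,"fingers":0},
  {"dx":0,"dy":0,"dz":0,"twist":1,"fingers":0},
  {"dx":0,"dy":0,"dz":0,"twist":1,"fingers":0},
  {"dx":0,"dy":0,"dz":0,"twist":1,"fingers":0},
  {"dx":0,"dy":0,"dz":0,"twist":1,"fingers":0},
  {"dx":0,"dy":0,"dz":0,"twist":1,"fingers":0},
])

```text
time: 3.5
position: [0.1876, 0.5962, 0.2483]
ee_rot: [[-0.214, 0.977, 0.0], [0.977, 0.214, -0.0], [-0.0, 0.0, -1.0]]
wrist_force: [-0.2, 0.4, 0.0]
finger_gap: 0.0856
finger_force: 0.0
```

```bash
python3 - <<'E'
from h import *
for t,p,z in(("tall",(215.8,235.1),.14),("flask st",(235.8,188.7),.122),("flask base",(239.1,191.8),.012),("drop collar",(164.1,188.7),.084),("bulb tip",(158.8,187.5),.105),("jar",(202,185.2),.088),("small",(182.4,232.5),.084)):
    print(t,atz("top",p,z).round(4))
# scene view check: crop coords/(4,2.9)
for t,(u,v),z in(("tall",(336,264-216),.14),("flask",(216,398-216),.122),("jar",(390,462-216),.088),("small",(502,331-216),.084),("bulbtip",(627,462-216),.105),("collar",(610,488-216),.08)):
    print("sc",t,atz("scene",(270+(u+.5)/4-.5,150+(v+.5)/2.9-.5),z).round(4))
E
```

```text
tall [0.4507 0.1731 0.14  ]
flask st [0.5771 0.12   0.122 ]
flask base [0.5773 0.1211 0.012 ]
drop collar [0.5829 0.3266 0.084 ]
bulb tip [0.5845 0.3361 0.105 ]
jar [0.5911 0.2186 0.088 ]
small [0.4586 0.2751 0.084 ]
sc tall [0.4557 0.172  0.14  ]
sc flask [0.578  0.1172 0.122 ]
sc jar [0.5979 0.2153 0.088 ]
sc small [0.4631 0.2765 0.084 ]
sc bulbtip [0.5901 0.3346 0.105 ]
sc collar [0.5979 0.3327 0.08  ]
```

Call:
send_rows([
  {"dx":0,"dy":0,"dz":0,"twist":1,"fingers":0},
  {"dx":0,"dy":0,"dz":0,"twist":1,"fingers":0},
  {"dx":0,"dy":0,"dz":0,"twist":0.47,"fingers":0},
  {"dx":-0.6,"dy":0.9,"dz":0,"twist":0,"fingers":0},
  {"dx":-0.6,"dy":0.9,"dz":0,"twist":0,"fingers":0},
  {"dx":-0.6,"dy":0.9,"dz":0,"twist":0,"fingers":0},
  {"dx":-0.6,"dy":0.9,"dz":0,"twist":0,"fingers":0},
  {"dx":-0.6,"dy":0.9,"dz":0,"twist":0,"fingers":0},
  {"dx":-0.6,"dy":0.9,"dz":0,"twist":0,"fingers":0},
  {"dx":-0.6,"dy":0.9,"dz":0,"twist":0,"fingers":0},
  {"dx":-0.6,"dy":0.9,"dz":0,"twist":0,"fingers":0},
  {"dx":-0.6,"dy":0.9,"dz":0,"twist":0,"fingers":0},
])

```text
time: 4.7
position: [0.5136, 0.3801, 0.2485]
ee_rot: [[-0.003, 1.0, 0.0], [1.0, 0.003, 0.0], [0.0, 0.0, -1.0]]
wrist_force: [0.2, 1.1, -0.1]
finger_gap: 0.0853
finger_force: 0.0
```

Call:
send_rows([
  {"dx":-0.4,"dy":0.6,"dz":0,"twist":0,"fingers":0},
  {"dx":-0.4,"dy":0.6,"dz":0,"twist":0,"fingers":0},
  {"dx":-0.4,"dy":0.6,"dz":0,"twist":0,"fingers":0},
  {"dx":0,"dy":0,"dz":0.9,"twist":0,"fingers":0},
  {"dx":0,"dy":0,"dz":0.9,"twist":0,"fingers":0},
  {"dx":0,"dy":0,"dz":0.5,"twist":0,"fingers":0},
])

```text
time: 5.3
position: [0.583, 0.3323, 0.1526]
ee_rot: [[-0.002, 1.0, -0.005], [1.0, 0.002, -0.002], [-0.002, -0.005, -1.0]]
wrist_force: [-0.9, -0.3, -0.6]
finger_gap: 0.0854
finger_force: 0.0
```

```bash
python3 - <<'E'
from h import *
im=save("scene","s2")
p=proj("scene",(.586,.332,.1)).astype(int); print(p, r.observe()["position"])
c=im[150:290,340:500]; cv2.imwrite("pics/s2c.png",cv2.resize(c,None,fx=4,fy=4,interpolation=cv2.INTER_CUBIC)[:,:,::-1])
E
```

```text
[424 233] [0.58101501 0.33156875 0.1490915 ]
```

View pics/s2c.png

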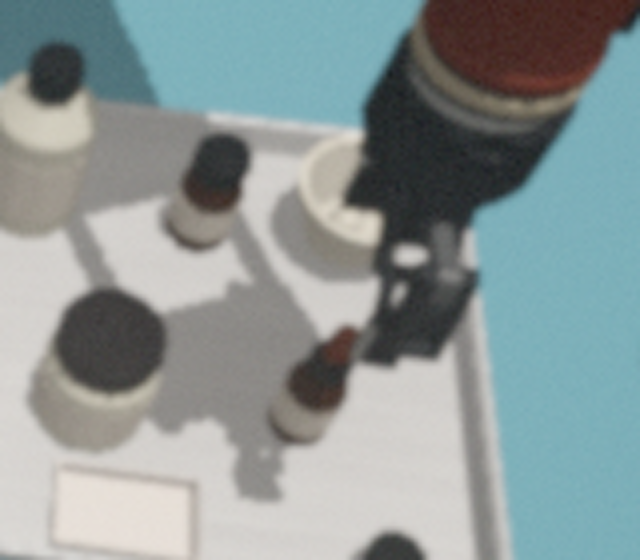

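The scene crop shows the dropper bottle with collar at full-image (419,244) and bulb tip (426,234), with the gripper fingers behind and above it at about (435,235). I'll check the projections.

```bash
python3 - <<'E'
from h import *
f=lambda P:((proj("scene",P)-[340,150])*4).round(0)
for z in(.132,.145): print(z,"near",f((.581+.043,.332,z)),"far",f((.581-.043,.332,z)),"mid",f((.581,.332,z)))
for y in(.325,.332,.338): print(y,"collar",f((.586,y,.084)),"tip",f((.586,y,.110)),"base",f((.586,y,.004)))
im=save("top","t2"); c=im[150:230,120:220]; cv2.imwrite("pics/t2c.png",cv2.resize(c,None,fx=6,fy=6,interpolation=cv2.INTER_CUBIC)[:,:,::-1])
E
```

```text
0.132 near [360. 368.] far [351. 227.] mid [355. 295.]
0.145 near [368. 355.] far [358. 213.] mid [363. 282.]
0.325 collar [315. 349.] tip [329. 324.] base [275. 419.]
0.332 collar [328. 351.] tip [343. 326.] base [288. 420.]
0.338 collar [340. 352.] tip [355. 327.] base [298. 422.]
```

View pics/t2c.png

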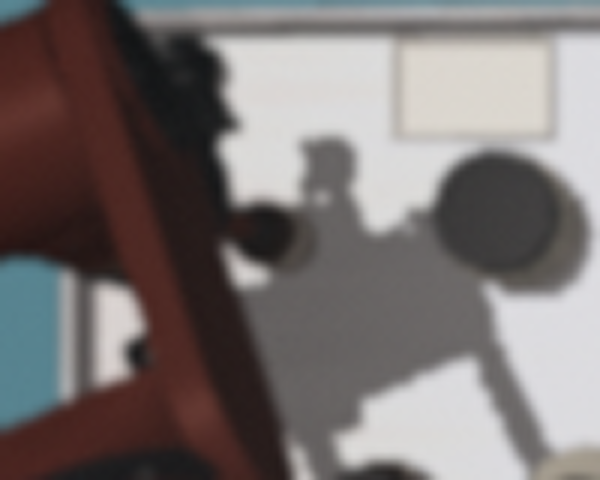

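The top crop shows the gripper finger at about (150,167) beside the bottle collar at (164,189). That fits an open jaw centred near y 0.333 with the bottle between the fingers, so I'll go down and close.

Call:
send_rows([
  {"dx":0,"dy":0.1,"dz":0.6,"twist":0,"fingers":0},
  {"dx":0,"dy":0,"dz":0.6,"twist":0,"fingers":0},
  {"dx":0,"dy":0,"dz":0.4,"twist":0,"fingers":0},
  {"dx":0,"dy":0,"dz":0.2,"twist":0,"fingers":0},
  {"dx":0,"dy":0,"dz":0,"twist":0,"fingers":0},
  {"dx":0,"dy":0,"dz":0,"twist":0,"fingers":0},
])

```text
time: 6.0
position: [0.5891, 0.3339, 0.0855]
ee_rot: [[-0.003, 1.0, 0.002], [1.0, 0.003, 0.001], [0.001, 0.002, -1.0]]
wrist_force: [0.3, -0.5, -0.9]
finger_gap: 0.0853
finger_force: 0.0
```

```bash
python3 - <<'E'
from h import *
im=save("scene","s3")
c=im[170:290,360:480]; cv2.imwrite("pics/s3c.png",cv2.resize(c,None,fx=5,fy=5,interpolation=cv2.INTER_CUBIC)[:,:,::-1])
E
```

```text
(no output)
```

View pics/s3c.png

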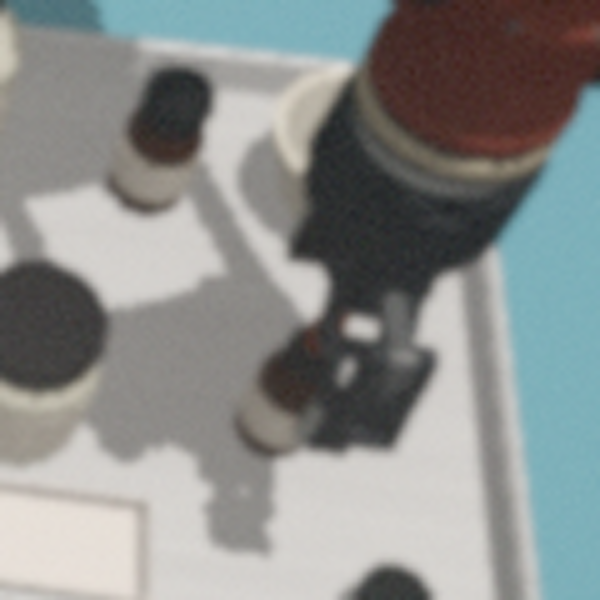

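The crop shows the bottle (crop 270,400) just left of the near finger (crop 355,400), which matches a bottle between the pads seen from the camera's oblique angle. I'll close the fingers.

Call:
send_rows([
  {"dx":0,"dy":0,"dz":0,"twist":0,"fingers":120},
  {"dx":0,"dy":0,"dz":0,"twist":0,"fingers":150},
  {"dx":0,"dy":0,"dz":0,"twist":0,"fingers":180},
  {"dx":0,"dy":0,"dz":0,"twist":0,"fingers":210},
  {"dx":0,"dy":0,"dz":0,"twist":0,"fingers":255},
  {"dx":0,"dy":0,"dz":0,"twist":0,"fingers":255},
  {"dx":0,"dy":0,"dz":0,"twist":0,"fingers":255},
])

```text
time: 6.75
position: [0.5885, 0.3337, 0.0847]
ee_rot: [[-0.003, 1.0, 0.0], [1.0, 0.003, 0.0], [0.0, 0.0, -1.0]]
wrist_force: [-0.6, -0.0, 3.1]
finger_gap: 0.0199
finger_force: 58.6
```

Call:
send_rows([
  {"dx":0,"dy":0,"dz":-0.2,"twist":0,"fingers":255},
  {"dx":0,"dy":0,"dz":-0.4,"twist":0,"fingers":255},
  {"dx":0,"dy":0,"dz":-0.4,"twist":0,"fingers":255},
  {"dx":0,"dy":0,"dz":0,"twist":0,"fingers":255},
])

```text
time: 7.15
position: [0.5912, 0.3347, 0.1292]
ee_rot: [[-0.003, 1.0, 0.007], [1.0, 0.003, 0.003], [0.003, 0.007, -1.0]]
wrist_force: [1.6, 0.3, -0.8]
finger_gap: 0.0199
finger_force: 58.7
```

```bash
python3 - <<'E'
from h import *
im=save("scene","s4")
c=im[170:290,360:480]; cv2.imwrite("pics/s4c.png",cv2.resize(c,None,fx=5,fy=5,interpolation=cv2.INTER_CUBIC)[:,:,::-1])
s=r.observe(); print(s["position"],s["finger_gap"]); p=s["position"]
f=lambda P:((proj("scene",P)-[360,170])*5).round(0)
print("body base",f(p+[0,0,-.080]),"body top",f(p+[0,0,-.03]), "tip",f(p+[0.02,0,-.015]))
E
```

```text
[0.59034207 0.3343461  0.12762188] 0.019312689673007092
body base [292. 389.] body top [326. 332.] tip [339. 355.]
```

View pics/s4c.png

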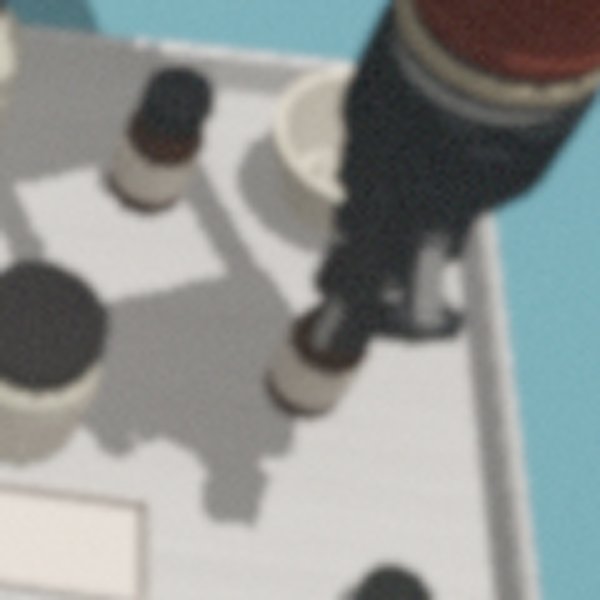

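The crop shows the dropper bottle held upright off the pan floor, base at crop (300,395) where predicted. I'll carry it high to carrier3's narrow bay.

Call:
send_rows([
  {"dx":0,"dy":0,"dz":-0.8,"twist":0,"fingers":255},
  {"dx":0,"dy":0,"dz":-0.9,"twist":0,"fingers":255},
  {"dx":-0.3,"dy":0,"dz":-0.9,"twist":0,"fingers":255},
  {"dx":-0.6,"dy":-0.2,"dz":-0.2,"twist":0,"fingers":255},
  {"dx":-0.9,"dy":-0.3,"dz":0,"twist":0,"fingers":255},
  {"dx":-0.9,"dy":-0.3,"dz":0,"twist":0,"fingers":255},
  {"dx":-0.9,"dy":-0.3,"dz":0,"twist":0,"fingers":255},
  {"dx":-0.9,"dy":-0.3,"dz":0,"twist":0,"fingers":255},
  {"dx":-0.9,"dy":-0.3,"dz":0,"twist":0,"fingers":255},
  {"dx":-0.9,"dy":-0.3,"dz":0,"twist":0,"fingers":255},
  {"dx":-0.9,"dy":-0.3,"dz":0,"twist":0,"fingers":255},
  {"dx":-0.9,"dy":-0.3,"dz":0,"twist":0,"fingers":255},
])

```text
time: 8.4
position: [0.4845, 0.0079, 0.2361]
ee_rot: [[-0.004, 1.0, -0.0], [1.0, 0.004, -0.0], [-0.0, -0.0, -1.0]]
wrist_force: [1.1, -0.7, 0.9]
finger_gap: 0.0197
finger_force: 58.8
```

Call:
send_rows([
  {"dx":-0.9,"dy":-0.3,"dz":0,"twist":0,"fingers":255},
  {"dx":-0.9,"dy":-0.3,"dz":0,"twist":0,"fingers":255},
  {"dx":-0.9,"dy":-0.3,"dz":0,"twist":0,"fingers":255},
  {"dx":-0.6,"dy":-0.1,"dz":0,"twist":0,"fingers":255},
  {"dx":-0.3,"dy":0,"dz":0,"twist":0,"fingers":255},
  {"dx":0,"dy":0,"dz":0,"twist":0,"fingers":255},
  {"dx":0,"dy":0,"dz":0,"twist":0,"fingers":255},
])

```text
time: 9.1
position: [0.4461, -0.1343, 0.2361]
ee_rot: [[-0.003, 1.0, -0.0], [1.0, 0.003, 0.001], [0.001, -0.0, -1.0]]
wrist_force: [0.5, -0.2, -0.6]
finger_gap: 0.0193
finger_force: 58.8
```

Call:
send_rows([
  {"dx":-0.34,"dy":-0.06,"dz":0,"twist":0,"fingers":255},
  {"dx":0,"dy":0,"dz":0.6,"twist":0,"fingers":255},
  {"dx":0,"dy":0,"dz":0.8,"twist":0,"fingers":255},
  {"dx":0,"dy":0,"dz":0.8,"twist":0,"fingers":255},
  {"dx":0,"dy":0,"dz":0.4,"twist":0,"fingers":255},
  {"dx":0,"dy":0,"dz":0,"twist":0,"fingers":255},
  {"dx":0,"dy":0,"dz":0,"twist":0,"fingers":255},
])

```text
time: 9.8
position: [0.4439, -0.1484, 0.1325]
ee_rot: [[-0.004, 1.0, -0.0], [1.0, 0.004, -0.0], [-0.0, -0.0, -1.0]]
wrist_force: [0.1, 0.4, -0.4]
finger_gap: 0.0199
finger_force: 58.8
```

```bash
python3 - <<'E'
from h import *
A=save("scene","s5")[150:270,110:270]; B=save("top","t5")[160:270,300:430]
W=np.hstack([cv2.resize(A,(400,300),interpolation=2),cv2.resize(B,(390,300),interpolation=2)]); cv2.imwrite("pics/m5.png",W[:,:,::-1])
print(r.observe()["position"])
E
```

```text
[ 0.44490471 -0.14903561  0.13386183]
```

View pics/m5.png

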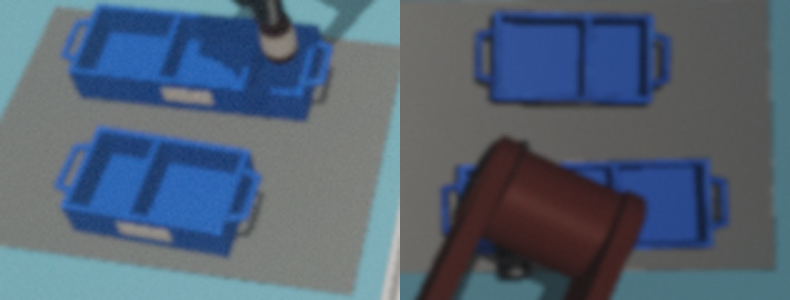

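The montage shows the bottle (left panel, 283,45) over carrier3's narrow bay, about centred. I'll lower it.

Call:
send_rows([
  {"dx":0,"dy":0,"dz":0.5,"twist":0,"fingers":255},
  {"dx":0,"dy":0,"dz":0.4,"twist":0,"fingers":255},
  {"dx":0,"dy":0,"dz":0.1,"twist":0,"fingers":255},
  {"dx":0,"dy":0,"dz":0,"twist":0,"fingers":255},
  {"dx":0,"dy":0,"dz":0.05,"twist":0,"fingers":255},
  {"dx":0,"dy":0,"dz":0,"twist":0,"fingers":255},
])

```text
time: 10.5
position: [0.4444, -0.1489, 0.0913]
ee_rot: [[-0.003, 1.0, 0.002], [1.0, 0.003, -0.001], [-0.001, 0.002, -1.0]]
wrist_force: [-0.1, 0.1, -1.0]
finger_gap: 0.0197
finger_force: 58.8
```

Call:
send_rows([
  {"dx":0,"dy":0,"dz":0.05,"twist":0,"fingers":255},
  {"dx":0,"dy":0,"dz":0,"twist":0,"fingers":255},
  {"dx":0,"dy":0,"dz":0,"twist":0,"fingers":255},
])

```text
time: 10.8
position: [0.444, -0.1487, 0.0887]
ee_rot: [[-0.003, 1.0, 0.001], [1.0, 0.003, -0.0], [-0.0, 0.001, -1.0]]
wrist_force: [1.3, -0.1, 0.0]
finger_gap: 0.0192
finger_force: 58.9
```

Call:
send_rows([
  {"dx":0,"dy":0,"dz":0.05,"twist":0,"fingers":255},
  {"dx":0,"dy":0,"dz":0,"twist":0,"fingers":255},
  {"dx":0,"dy":0,"dz":0,"twist":0,"fingers":255},
])

```text
time: 11.1
position: [0.4444, -0.1492, 0.0885]
ee_rot: [[-0.004, 1.0, 0.0], [1.0, 0.004, -0.001], [-0.001, 0.0, -1.0]]
wrist_force: [-3.5, 1.5, 12.2]
finger_gap: 0.0195
finger_force: 60.2
```

Call:
send_rows([
  {"dx":0,"dy":0,"dz":0,"twist":0,"fingers":170},
  {"dx":0,"dy":0,"dz":0,"twist":0,"fingers":100},
  {"dx":0,"dy":0,"dz":0,"twist":0,"fingers":0},
  {"dx":0,"dy":0,"dz":0,"twist":0,"fingers":0},
  {"dx":0,"dy":0,"dz":-0.4,"twist":0,"fingers":0},
  {"dx":0,"dy":0,"dz":-0.9,"twist":0,"fingers":0},
  {"dx":0,"dy":0,"dz":-0.9,"twist":0,"fingers":0},
  {"dx":0,"dy":0,"dz":-0.9,"twist":0,"fingers":0},
  {"dx":0.4,"dy":0,"dz":-0.4,"twist":0,"fingers":0},
  {"dx":0.9,"dy":0,"dz":0,"twist":0,"fingers":0},
  {"dx":0.9,"dy":0,"dz":0,"twist":0,"fingers":0},
  {"dx":0.9,"dy":0,"dz":0,"twist":0,"fingers":0},
])

```text
time: 12.3
position: [0.443, -0.0235, 0.2264]
ee_rot: [[-0.002, 1.0, 0.0], [1.0, 0.002, 0.0], [0.0, 0.0, -1.0]]
wrist_force: [0.8, -0.0, -0.2]
finger_gap: 0.0854
finger_force: 0.0
```

Call:
send_rows([
  {"dx":0.9,"dy":0.1,"dz":0,"twist":0,"fingers":0},
  {"dx":0.9,"dy":0.1,"dz":0,"twist":0,"fingers":0},
  {"dx":0.9,"dy":0.1,"dz":0,"twist":0,"fingers":0},
  {"dx":0.9,"dy":0.1,"dz":0,"twist":0,"fingers":0},
  {"dx":0.9,"dy":0,"dz":0,"twist":0,"fingers":0},
  {"dx":0.9,"dy":0,"dz":0,"twist":0,"fingers":0},
  {"dx":0.9,"dy":0,"dz":0,"twist":0,"fingers":0},
  {"dx":0.9,"dy":0,"dz":0,"twist":0,"fingers":0},
  {"dx":0.35,"dy":0,"dz":0,"twist":0,"fingers":0},
  {"dx":0,"dy":0,"dz":0.6,"twist":0,"fingers":0},
  {"dx":0,"dy":0,"dz":0.6,"twist":0,"fingers":0},
  {"dx":0,"dy":0,"dz":0,"twist":0,"fingers":0},
])

```text
time: 13.5
position: [0.4552, 0.2758, 0.1741]
ee_rot: [[-0.003, 1.0, -0.008], [1.0, 0.003, -0.004], [-0.004, -0.008, -1.0]]
wrist_force: [-0.3, -0.2, -0.5]
finger_gap: 0.0856
finger_force: 0.0
```

```bash
python3 - <<'E'
from h import *
A=save("scene","s6")
print(r.observe()["position"])
W=np.hstack([cv2.resize(A[150:270,110:270],(390,300),interpolation=2),cv2.resize(A[150:270,330:490],(400,300),interpolation=2)]); cv2.imwrite("pics/m6.png",W[:,:,::-1])
E
```

```text
[0.45647447 0.27625351 0.17608981]
```

View pics/m6.png

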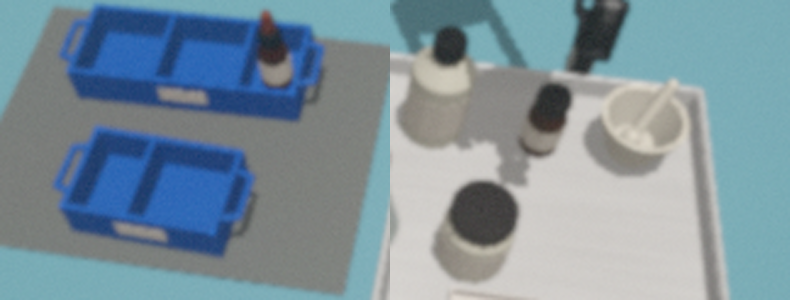

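The picture shows the dropper bottle standing upright in the narrow bay (left panel 272,60). On the right, the small bottle stands at (545,120) with a gripper finger at (600,30), whose projection I'll check.

```bash
python3 - <<'E'
from h import *
f=lambda P:((proj("scene",P)-[330,150])*2.5+[390,0]).round(0)
for x in(.413,.5): print(x,f((x,.276,.162)),f((x,.276,.2)))
for x,y in((.456,.276),(.463,.276),(.46,.270)): print(x,y,"cap top",f((x,y,.082)),"base",f((x,y,.002)))
print("tall cap",f((.453,.173,.138)),f((.453,.173,.002)),"jar lid",f((.594,.217,.086)))
E
```

```text
0.413 [572.   1.] [583. -29.]
0.5 [574.  77.] [586.  48.]
0.456 0.276 cap top [552.  94.] base [533. 142.]
0.463 0.276 cap top [552. 100.] base [533. 148.]
0.46 0.27 cap top [545.  96.] base [527. 145.]
tall cap [450.  40.] [430. 127.] jar lid [485. 209.]
```

Call:
send_rows([
  {"dx":0,"dy":0.1,"dz":0.8,"twist":0,"fingers":0},
  {"dx":0,"dy":0,"dz":0.8,"twist":0,"fingers":0},
  {"dx":0,"dy":0,"dz":0.5,"twist":0,"fingers":0},
  {"dx":0,"dy":0,"dz":0.3,"twist":0,"fingers":0},
  {"dx":0,"dy":0,"dz":0,"twist":0,"fingers":0},
  {"dx":0,"dy":0,"dz":0,"twist":0,"fingers":100},
  {"dx":0,"dy":0,"dz":0,"twist":0,"fingers":130},
  {"dx":0,"dy":0,"dz":0,"twist":0,"fingers":160},
  {"dx":0,"dy":0,"dz":0,"twist":0,"fingers":190},
  {"dx":0,"dy":0,"dz":0,"twist":0,"fingers":255},
  {"dx":0,"dy":0,"dz":0,"twist":0,"fingers":255},
  {"dx":0,"dy":0,"dz":0,"twist":0,"fingers":255},
])

```text
time: 14.75
position: [0.4627, 0.278, 0.0838]
ee_rot: [[-0.003, 1.0, 0.001], [1.0, 0.003, 0.001], [0.001, 0.001, -1.0]]
wrist_force: [-2.3, 0.3, 5.9]
finger_gap: 0.0302
finger_force: 58.8
```

Call:
send_rows([
  {"dx":0,"dy":0,"dz":-0.4,"twist":0,"fingers":255},
  {"dx":0,"dy":0,"dz":-0.8,"twist":0,"fingers":255},
  {"dx":0,"dy":0,"dz":-0.9,"twist":0,"fingers":255},
  {"dx":0,"dy":0,"dz":-0.9,"twist":0,"fingers":255},
  {"dx":-0.3,"dy":0.1,"dz":-0.9,"twist":0,"fingers":255},
  {"dx":-0.6,"dy":0.2,"dz":0,"twist":0,"fingers":255},
  {"dx":-0.9,"dy":0.2,"dz":0,"twist":0,"fingers":255},
  {"dx":-0.9,"dy":0.2,"dz":0,"twist":0,"fingers":255},
  {"dx":-0.9,"dy":0.2,"dz":0,"twist":0,"fingers":255},
  {"dx":-0.9,"dy":0.2,"dz":0,"twist":0,"fingers":255},
  {"dx":-0.9,"dy":0.2,"dz":0,"twist":0,"fingers":255},
  {"dx":-0.9,"dy":0.2,"dz":0,"twist":0,"fingers":255},
])

```text
time: 15.95
position: [0.5229, 0.0242, 0.2382]
ee_rot: [[-0.003, 1.0, 0.0], [1.0, 0.003, -0.0], [-0.0, 0.0, -1.0]]
wrist_force: [0.5, -0.8, -1.0]
finger_gap: 0.0298
finger_force: 59.4
```

Call:
send_rows([
  {"dx":-0.9,"dy":0.25,"dz":0,"twist":0,"fingers":255},
  {"dx":-0.9,"dy":0.25,"dz":0,"twist":0,"fingers":255},
  {"dx":-0.9,"dy":0.25,"dz":0,"twist":0,"fingers":255},
  {"dx":-0.9,"dy":0.25,"dz":0,"twist":0,"fingers":255},
  {"dx":-0.9,"dy":0.25,"dz":0,"twist":0,"fingers":255},
  {"dx":-0.9,"dy":0.25,"dz":0,"twist":0,"fingers":255},
  {"dx":-0.9,"dy":0.2,"dz":0,"twist":0,"fingers":255},
  {"dx":-0.6,"dy":0.1,"dz":0,"twist":0,"fingers":255},
  {"dx":-0.3,"dy":0,"dz":0,"twist":0,"fingers":255},
  {"dx":0,"dy":0,"dz":0,"twist":0,"fingers":255},
  {"dx":0,"dy":0,"dz":0,"twist":0,"fingers":255},
])

```text
time: 17.05
position: [0.5956, -0.2611, 0.2379]
ee_rot: [[-0.003, 1.0, -0.001], [1.0, 0.003, 0.001], [0.001, -0.001, -1.0]]
wrist_force: [-0.8, 0.1, -0.5]
finger_gap: 0.0298
finger_force: 59.5
```

Call:
send_rows([
  {"dx":-0.18,"dy":0.1,"dz":0.4,"twist":0,"fingers":255},
  {"dx":0,"dy":0,"dz":0.8,"twist":0,"fingers":255},
  {"dx":0,"dy":0,"dz":0.8,"twist":0,"fingers":255},
  {"dx":0,"dy":0,"dz":0.8,"twist":0,"fingers":255},
  {"dx":0,"dy":0,"dz":0.5,"twist":0,"fingers":255},
  {"dx":0,"dy":0,"dz":0.25,"twist":0,"fingers":255},
  {"dx":0,"dy":0,"dz":0.05,"twist":0,"fingers":255},
  {"dx":0,"dy":0,"dz":0,"twist":0,"fingers":255},
  {"dx":0,"dy":0,"dz":0,"twist":0,"fingers":255},
])

```text
time: 17.95
position: [0.6013, -0.2697, 0.0961]
ee_rot: [[-0.004, 1.0, 0.003], [1.0, 0.004, -0.002], [-0.002, 0.003, -1.0]]
wrist_force: [0.1, 0.3, -0.2]
finger_gap: 0.0298
finger_force: 59.5
```

Call:
send_rows([
  {"dx":0,"dy":0,"dz":0.1,"twist":0,"fingers":255},
  {"dx":0,"dy":0,"dz":0.05,"twist":0,"fingers":255},
  {"dx":0,"dy":0,"dz":0,"twist":0,"fingers":255},
  {"dx":0,"dy":0,"dz":0,"twist":0,"fingers":255},
])

```text
time: 18.35
position: [0.5999, -0.2693, 0.0883]
ee_rot: [[-0.003, 1.0, -0.0], [1.0, 0.003, 0.0], [0.0, -0.0, -1.0]]
wrist_force: [-0.7, -0.5, -0.7]
finger_gap: 0.0301
finger_force: 59.5
```

Call:
send_rows([
  {"dx":0,"dy":0,"dz":0.05,"twist":0,"fingers":255},
  {"dx":0,"dy":0,"dz":0,"twist":0,"fingers":255},
  {"dx":0,"dy":0,"dz":0,"twist":0,"fingers":255},
])

```text
time: 18.65
position: [0.6003, -0.2697, 0.0878]
ee_rot: [[-0.003, 1.0, 0.0], [1.0, 0.003, -0.001], [-0.001, 0.0, -1.0]]
wrist_force: [-1.4, 0.0, 5.8]
finger_gap: 0.0297
finger_force: 60.0
```

Call:
send_rows([
  {"dx":0,"dy":0,"dz":0,"twist":0,"fingers":150},
  {"dx":0,"dy":0,"dz":0,"twist":0,"fingers":80},
  {"dx":0,"dy":0,"dz":0,"twist":0,"fingers":0},
  {"dx":0,"dy":0,"dz":0,"twist":0,"fingers":0},
  {"dx":0,"dy":0,"dz":-0.4,"twist":0,"fingers":0},
  {"dx":0,"dy":0,"dz":-0.9,"twist":0,"fingers":0},
  {"dx":0,"dy":0,"dz":-0.9,"twist":0,"fingers":0},
  {"dx":0,"dy":0,"dz":-0.6,"twist":0,"fingers":0},
  {"dx":0.5,"dy":0,"dz":0,"twist":0,"fingers":0},
  {"dx":0.9,"dy":0,"dz":0,"twist":0,"fingers":0},
  {"dx":0.9,"dy":0,"dz":0,"twist":0,"fingers":0},
  {"dx":0.9,"dy":0,"dz":0,"twist":0,"fingers":0},
])

```text
time: 19.85
position: [0.5986, -0.1389, 0.1976]
ee_rot: [[-0.003, 1.0, -0.001], [1.0, 0.003, 0.001], [0.001, -0.001, -1.0]]
wrist_force: [0.2, -0.4, -0.1]
finger_gap: 0.0853
finger_force: 0.0
```

```bash
python3 - <<'E'
from h import *
A=save("scene","s7"); B=save("top","t7")
print(r.observe()["position"])
for t in("powder_jar","flask","tall_bottle"):
  for n in("top","scene"):
    for q in finder.place_of(n,t)[:1]: print(t,n,np.round(q["point"],1),round(q["confidence"],2),atz(n,q["point"],.002).round(3)[:2])
W=np.hstack([cv2.resize(A[150:270,110:270],(390,300),interpolation=2),cv2.resize(B[155:265,300:430],(390,300),interpolation=2)]); cv2.imwrite("pics/m7.png",W[:,:,::-1])
E
```

```text
[ 0.59835829 -0.13575811  0.19727106]
powder_jar top [207.1 185.3] 0.73 [0.599 0.218]
powder_jar scene [363.8 249.5] 0.91 [0.587 0.222]
flask top [241.8 190.6] 0.59 [0.582 0.114]
flask scene [318.1 241.5] 0.61 [0.581 0.114]
tall_bottle top [221.8 233.6] 0.91 [0.454 0.175]
tall_bottle scene [346.8 199.5] 0.65 [0.448 0.175]
```

View pics/m7.png

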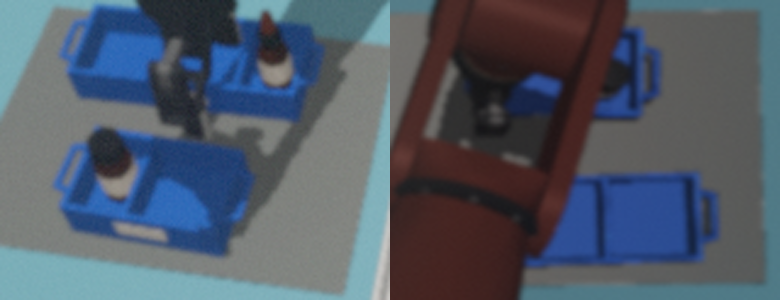

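Small bottle stands upright in carrier2's narrow bay (left panel 112,165). Next the jar at about (0.595, 0.218).

Call:
send_rows([
  {"dx":0.9,"dy":0,"dz":0,"twist":0,"fingers":0},
  {"dx":0.9,"dy":0,"dz":0,"twist":0,"fingers":0},
  {"dx":0.9,"dy":0,"dz":0,"twist":0,"fingers":0},
  {"dx":0.9,"dy":0,"dz":0,"twist":0,"fingers":0},
  {"dx":0.9,"dy":0,"dz":0,"twist":0,"fingers":0},
  {"dx":0.9,"dy":0,"dz":0,"twist":0,"fingers":0},
  {"dx":0.9,"dy":0,"dz":0,"twist":0,"fingers":0},
  {"dx":0.9,"dy":0,"dz":0,"twist":0,"fingers":0},
  {"dx":0.9,"dy":0,"dz":0,"twist":0,"fingers":0},
  {"dx":0.7,"dy":0,"dz":0,"twist":0,"fingers":0},
  {"dx":0,"dy":0,"dz":0,"twist":0,"fingers":0},
  {"dx":0,"dy":0,"dz":0,"twist":0,"fingers":0},
])

```text
time: 21.45
position: [0.5987, 0.2103, 0.1981]
ee_rot: [[-0.003, 1.0, -0.0], [1.0, 0.003, -0.001], [-0.001, -0.0, -1.0]]
wrist_force: [0.7, 0.4, -0.7]
finger_gap: 0.0852
finger_force: 0.0
```

Call:
send_rows([
  {"dx":0.17,"dy":-0.1,"dz":0.6,"twist":0,"fingers":0},
  {"dx":0,"dy":0,"dz":0.8,"twist":0,"fingers":0},
  {"dx":0,"dy":0,"dz":0.6,"twist":0,"fingers":0},
  {"dx":0,"dy":0,"dz":0.4,"twist":0,"fingers":0},
  {"dx":0,"dy":0,"dz":0.3,"twist":0,"fingers":0},
  {"dx":0,"dy":0,"dz":0.2,"twist":0,"fingers":0},
  {"dx":0,"dy":0,"dz":0,"twist":0,"fingers":0},
  {"dx":0,"dy":0,"dz":0,"twist":0,"fingers":0},
])

```text
time: 22.25
position: [0.5952, 0.2176, 0.0832]
ee_rot: [[-0.003, 1.0, 0.002], [1.0, 0.003, 0.0], [0.0, 0.002, -1.0]]
wrist_force: [0.2, -0.8, 0.6]
finger_gap: 0.0853
finger_force: 0.0
```

Call:
send_rows([
  {"dx":0,"dy":0,"dz":0,"twist":0,"fingers":30},
  {"dx":0,"dy":0,"dz":0,"twist":0,"fingers":50},
  {"dx":0,"dy":0,"dz":0,"twist":0,"fingers":70},
  {"dx":0,"dy":0,"dz":0,"twist":0,"fingers":90},
  {"dx":0,"dy":0,"dz":0,"twist":0,"fingers":120},
  {"dx":0,"dy":0,"dz":0,"twist":0,"fingers":255},
  {"dx":0,"dy":0,"dz":0,"twist":0,"fingers":255},
  {"dx":0,"dy":0,"dz":0,"twist":0,"fingers":255},
])

```text
time: 23.05
position: [0.5946, 0.2178, 0.0835]
ee_rot: [[-0.003, 1.0, 0.0], [1.0, 0.003, 0.0], [0.0, 0.0, -1.0]]
wrist_force: [-2.2, 0.2, 5.6]
finger_gap: 0.056
finger_force: 62.4
```

Call:
send_rows([
  {"dx":0,"dy":0,"dz":-0.3,"twist":0,"fingers":255},
  {"dx":0,"dy":0,"dz":-0.6,"twist":0,"fingers":255},
  {"dx":0,"dy":0,"dz":-0.8,"twist":0,"fingers":255},
  {"dx":0,"dy":0,"dz":-0.9,"twist":0,"fingers":255},
  {"dx":0,"dy":0,"dz":-0.9,"twist":0,"fingers":255},
  {"dx":0,"dy":0,"dz":-0.5,"twist":0,"fingers":255},
  {"dx":-0.3,"dy":0,"dz":0,"twist":0,"fingers":255},
  {"dx":-0.6,"dy":0.1,"dz":0,"twist":0,"fingers":255},
  {"dx":-0.9,"dy":0.1,"dz":0,"twist":0,"fingers":255},
  {"dx":-0.9,"dy":0,"dz":0,"twist":0,"fingers":255},
  {"dx":-0.9,"dy":0,"dz":0,"twist":0,"fingers":255},
  {"dx":-0.9,"dy":0,"dz":0,"twist":0,"fingers":255},
])

```text
time: 24.25
position: [0.6012, 0.0354, 0.2395]
ee_rot: [[-0.003, 1.0, -0.004], [1.0, 0.003, -0.0], [-0.0, -0.004, -1.0]]
wrist_force: [0.8, -0.8, -2.4]
finger_gap: 0.056
finger_force: 64.0
```

Call:
send_rows([
  {"dx":-0.9,"dy":0,"dz":0,"twist":0,"fingers":255},
  {"dx":-0.9,"dy":0,"dz":0,"twist":0,"fingers":255},
  {"dx":-0.9,"dy":0,"dz":0,"twist":0,"fingers":255},
  {"dx":-0.9,"dy":0,"dz":0,"twist":0,"fingers":255},
  {"dx":-0.9,"dy":0,"dz":0,"twist":0,"fingers":255},
  {"dx":-0.6,"dy":0,"dz":0,"twist":0,"fingers":255},
  {"dx":-0.3,"dy":0,"dz":0,"twist":0,"fingers":255},
  {"dx":0,"dy":0,"dz":0,"twist":0,"fingers":255},
  {"dx":0,"dy":0,"dz":0,"twist":0,"fingers":255},
])

```text
time: 25.15
position: [0.603, -0.1776, 0.2411]
ee_rot: [[-0.003, 1.0, -0.002], [1.0, 0.003, 0.002], [0.002, -0.002, -1.0]]
wrist_force: [0.6, 0.5, -1.6]
finger_gap: 0.0563
finger_force: 64.0
```

Call:
send_rows([
  {"dx":-0.43,"dy":0,"dz":0.3,"twist":0,"fingers":255},
  {"dx":0,"dy":0,"dz":0.7,"twist":0,"fingers":255},
  {"dx":0,"dy":0,"dz":0.8,"twist":0,"fingers":255},
  {"dx":0,"dy":0,"dz":0.4,"twist":0,"fingers":255},
  {"dx":0,"dy":0,"dz":0,"twist":0,"fingers":255},
  {"dx":0,"dy":0,"dz":0,"twist":0,"fingers":255},
])

```text
time: 25.75
position: [0.604, -0.1953, 0.1545]
ee_rot: [[-0.004, 1.0, -0.0], [1.0, 0.004, -0.0], [-0.0, -0.0, -1.0]]
wrist_force: [0.8, -0.6, -1.4]
finger_gap: 0.056
finger_force: 64.2
```

```bash
python3 - <<'E'
from h import *
A=save("scene","s8"); p=r.observe()["position"]; print(p)
o=np.array([110,150]);f=lambda P:((proj("scene",P)-o)*4).round(0)
im=cv2.resize(A[150:270,110:270],None,fx=4,fy=4,interpolation=2)[:,:,::-1].copy()
a=np.radians(87.8);yd=np.array([np.cos(a),np.sin(a)]);xd=np.array([yd[1],-yd[0]]);c=np.array([.602,-.224])
for sx,sy in((1,1),(1,-1),(-1,-1),(-1,1)):
    q=c+xd*.047*sx+yd*.077*sy; cv2.circle(im,tuple(int(v) for v in f((*q,.046))),3,(0,255,255),-1)
cv2.circle(im,tuple(int(v) for v in f((*(c+yd*.03),.046))),3,(0,0,255),-1)
th=np.linspace(0,6.283,40)
for t in th: cv2.circle(im,tuple(int(v) for v in f((p[0]+.032*np.cos(t),p[1]+.032*np.sin(t),p[2]-.0815))),1,(0,255,0),-1)
cv2.imwrite("pics/m8.png",im)
E
```

```text
[ 0.60483467 -0.19584395  0.15575122]
```

View pics/m8.png

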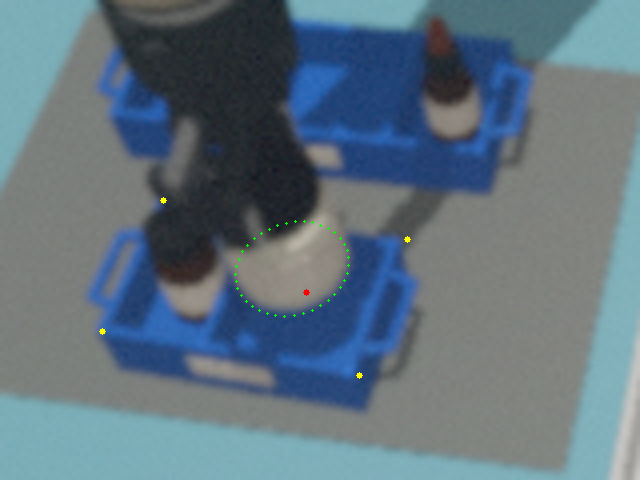

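The overlay shows the predicted carrier2 corners matching its rim within about 3 mm, and the jar's predicted base circle matching the held jar. I'll lower it.

Call:
send_rows([
  {"dx":0.03,"dy":-0.03,"dz":0.5,"twist":0,"fingers":255},
  {"dx":0,"dy":0,"dz":0.6,"twist":0,"fingers":255},
  {"dx":0,"dy":0,"dz":0.3,"twist":0,"fingers":255},
  {"dx":0,"dy":0,"dz":0.1,"twist":0,"fingers":255},
  {"dx":0,"dy":0,"dz":0.05,"twist":0,"fingers":255},
  {"dx":0,"dy":0,"dz":0,"twist":0,"fingers":255},
  {"dx":0,"dy":0,"dz":0,"twist":0,"fingers":255},
])

```text
time: 26.5
position: [0.6035, -0.1949, 0.0937]
ee_rot: [[-0.003, 1.0, 0.002], [1.0, 0.003, -0.001], [-0.001, 0.002, -1.0]]
wrist_force: [-0.1, 0.6, -1.5]
finger_gap: 0.056
finger_force: 64.2
```

Call:
send_rows([
  {"dx":0,"dy":0,"dz":0.1,"twist":0,"fingers":255},
  {"dx":0,"dy":0,"dz":0,"twist":0,"fingers":255},
  {"dx":0,"dy":0,"dz":0,"twist":0,"fingers":255},
])

```text
time: 26.8
position: [0.6024, -0.1944, 0.0882]
ee_rot: [[-0.003, 1.0, -0.0], [1.0, 0.003, 0.0], [0.0, -0.0, -1.0]]
wrist_force: [-0.1, -0.3, -0.9]
finger_gap: 0.056
finger_force: 64.2
```

Call:
send_rows([
  {"dx":0,"dy":0,"dz":0.05,"twist":0,"fingers":255},
  {"dx":0,"dy":0,"dz":0,"twist":0,"fingers":255},
  {"dx":0,"dy":0,"dz":0,"twist":0,"fingers":255},
])

```text
time: 27.1
position: [0.6028, -0.1947, 0.0875]
ee_rot: [[-0.003, 1.0, 0.0], [1.0, 0.003, -0.0], [-0.0, 0.0, -1.0]]
wrist_force: [-3.6, 0.2, 5.8]
finger_gap: 0.056
finger_force: 64.6
```

Call:
send_rows([
  {"dx":0,"dy":0,"dz":0,"twist":0,"fingers":60},
  {"dx":0,"dy":0,"dz":0,"twist":0,"fingers":0},
  {"dx":0,"dy":0,"dz":0,"twist":0,"fingers":0},
  {"dx":0,"dy":0,"dz":0,"twist":0,"fingers":0},
  {"dx":0,"dy":0,"dz":-0.4,"twist":0,"fingers":0},
  {"dx":0,"dy":0,"dz":-0.9,"twist":0,"fingers":0},
  {"dx":0,"dy":0,"dz":-0.9,"twist":0,"fingers":0},
  {"dx":0,"dy":0,"dz":-0.9,"twist":0,"fingers":0},
  {"dx":0.5,"dy":-0.1,"dz":0,"twist":0,"fingers":0},
  {"dx":0.9,"dy":-0.1,"dz":0,"twist":0,"fingers":0},
  {"dx":0.9,"dy":-0.1,"dz":0,"twist":0,"fingers":0},
  {"dx":0.9,"dy":-0.1,"dz":0,"twist":0,"fingers":0},
])

```text
time: 28.3
position: [0.5855, -0.065, 0.2107]
ee_rot: [[-0.003, 1.0, 0.0], [1.0, 0.003, 0.0], [0.0, 0.0, -1.0]]
wrist_force: [0.9, 0.3, 0.4]
finger_gap: 0.0857
finger_force: 0.0
```

Call:
send_rows([
  {"dx":0.9,"dy":-0.1,"dz":0,"twist":0,"fingers":0},
  {"dx":0.9,"dy":-0.1,"dz":0,"twist":0,"fingers":0},
  {"dx":0.9,"dy":0,"dz":0,"twist":0,"fingers":0},
  {"dx":0.9,"dy":0,"dz":0,"twist":0,"fingers":0},
  {"dx":0.7,"dy":0,"dz":0,"twist":0,"fingers":0},
  {"dx":0.3,"dy":0,"dz":0,"twist":0,"fingers":0},
  {"dx":0,"dy":0,"dz":0,"twist":0,"fingers":0},
  {"dx":0,"dy":0,"dz":0,"twist":0,"fingers":0},
])

```text
time: 29.1
position: [0.5774, 0.1168, 0.2103]
ee_rot: [[-0.003, 1.0, -0.0], [1.0, 0.003, -0.001], [-0.001, -0.0, -1.0]]
wrist_force: [-0.4, 0.2, -0.2]
finger_gap: 0.0852
finger_force: 0.0
```

Call:
send_rows([
  {"dx":0.03,"dy":0,"dz":0.6,"twist":0,"fingers":0},
  {"dx":0,"dy":0,"dz":0.8,"twist":0,"fingers":0},
  {"dx":0,"dy":0,"dz":0.7,"twist":0,"fingers":0},
  {"dx":0,"dy":0,"dz":0.4,"twist":0,"fingers":0},
  {"dx":0,"dy":0,"dz":0.25,"twist":0,"fingers":0},
  {"dx":0,"dy":0,"dz":0,"twist":0,"fingers":0},
  {"dx":0,"dy":0,"dz":0,"twist":0,"fingers":100},
  {"dx":0,"dy":0,"dz":0,"twist":0,"fingers":130},
  {"dx":0,"dy":0,"dz":0,"twist":0,"fingers":150},
  {"dx":0,"dy":0,"dz":0,"twist":0,"fingers":170},
  {"dx":0,"dy":0,"dz":0,"twist":0,"fingers":190},
  {"dx":0,"dy":0,"dz":0,"twist":0,"fingers":210},
])

```text
time: 30.3
position: [0.5776, 0.1188, 0.1013]
ee_rot: [[-0.003, 1.0, 0.0], [1.0, 0.003, 0.0], [0.0, 0.0, -1.0]]
wrist_force: [-2.8, -0.3, 5.9]
finger_gap: 0.0239
finger_force: 59.0
```

Call:
send_rows([
  {"dx":0,"dy":0,"dz":0,"twist":0,"fingers":255},
  {"dx":0,"dy":0,"dz":0,"twist":0,"fingers":255},
  {"dx":0,"dy":0,"dz":0,"twist":0,"fingers":255},
])

```text
time: 30.6
position: [0.5776, 0.1188, 0.1013]
ee_rot: [[-0.003, 1.0, 0.0], [1.0, 0.003, 0.0], [0.0, 0.0, -1.0]]
wrist_force: [-3.0, -0.2, 5.0]
finger_gap: 0.024
finger_force: 59.0
```

Call:
send_rows([
  {"dx":0,"dy":0,"dz":-0.3,"twist":0,"fingers":255},
  {"dx":0,"dy":0,"dz":-0.7,"twist":0,"fingers":255},
  {"dx":0,"dy":0,"dz":-0.9,"twist":0,"fingers":255},
  {"dx":0,"dy":0,"dz":-0.9,"twist":0,"fingers":255},
  {"dx":0,"dy":0,"dz":-0.8,"twist":0,"fingers":255},
  {"dx":-0.3,"dy":-0.1,"dz":-0.2,"twist":0,"fingers":255},
  {"dx":-0.6,"dy":-0.3,"dz":0,"twist":0,"fingers":255},
  {"dx":-0.9,"dy":-0.4,"dz":0,"twist":0,"fingers":255},
  {"dx":-0.9,"dy":-0.4,"dz":0,"twist":0,"fingers":255},
  {"dx":-0.9,"dy":-0.4,"dz":0,"twist":0,"fingers":255},
  {"dx":-0.9,"dy":-0.4,"dz":0,"twist":0,"fingers":255},
  {"dx":-0.9,"dy":-0.4,"dz":0,"twist":0,"fingers":255},
])

```text
time: 31.8
position: [0.4799, -0.0992, 0.2504]
ee_rot: [[-0.003, 1.0, -0.003], [1.0, 0.003, 0.0], [0.0, -0.003, -1.0]]
wrist_force: [-0.4, 0.3, -1.2]
finger_gap: 0.0242
finger_force: 59.2
```

Call:
send_rows([
  {"dx":-0.9,"dy":-0.3,"dz":0,"twist":0,"fingers":255},
  {"dx":-0.9,"dy":-0.3,"dz":0,"twist":0,"fingers":255},
  {"dx":-0.7,"dy":-0.2,"dz":0,"twist":0,"fingers":255},
  {"dx":-0.4,"dy":-0.1,"dz":0,"twist":0,"fingers":255},
  {"dx":0,"dy":0,"dz":0,"twist":0,"fingers":255},
  {"dx":0,"dy":0,"dz":0,"twist":0,"fingers":255},
])

```text
time: 32.4
position: [0.4454, -0.2136, 0.2509]
ee_rot: [[-0.002, 1.0, -0.002], [1.0, 0.002, 0.002], [0.002, -0.002, -1.0]]
wrist_force: [0.4, 0.3, -1.7]
finger_gap: 0.0244
finger_force: 59.2
```

Call:
send_rows([
  {"dx":-0.19,"dy":-0.02,"dz":0.4,"twist":0,"fingers":255},
  {"dx":0,"dy":0,"dz":0.8,"twist":0,"fingers":255},
  {"dx":0,"dy":0,"dz":0.8,"twist":0,"fingers":255},
  {"dx":0,"dy":0,"dz":0.5,"twist":0,"fingers":255},
  {"dx":0,"dy":0,"dz":0.2,"twist":0,"fingers":255},
  {"dx":0,"dy":0,"dz":0,"twist":0,"fingers":255},
  {"dx":0,"dy":0,"dz":0,"twist":0,"fingers":255},
])

```text
time: 33.1
position: [0.4466, -0.2213, 0.1452]
ee_rot: [[-0.004, 1.0, 0.001], [1.0, 0.004, -0.001], [-0.001, 0.001, -1.0]]
wrist_force: [-0.2, 0.4, -1.7]
finger_gap: 0.0242
finger_force: 59.2
```

Call:
send_rows([
  {"dx":0,"dy":0,"dz":0.3,"twist":0,"fingers":255},
  {"dx":0,"dy":0,"dz":0.3,"twist":0,"fingers":255},
  {"dx":0,"dy":0,"dz":0.1,"twist":0,"fingers":255},
  {"dx":0,"dy":0,"dz":0,"twist":0,"fingers":255},
  {"dx":0,"dy":0,"dz":0,"twist":0,"fingers":255},
])

```text
time: 33.6
position: [0.4457, -0.2214, 0.1161]
ee_rot: [[-0.003, 1.0, -0.0], [1.0, 0.003, 0.0], [0.0, -0.0, -1.0]]
wrist_force: [0.1, -0.4, -1.3]
finger_gap: 0.0245
finger_force: 59.1
```

Call:
send_rows([
  {"dx":0,"dy":0,"dz":0.2,"twist":0,"fingers":255},
  {"dx":0,"dy":0,"dz":0.05,"twist":0,"fingers":255},
  {"dx":0,"dy":0,"dz":0,"twist":0,"fingers":255},
  {"dx":0,"dy":0,"dz":0,"twist":0,"fingers":255},
])

```text
time: 34.0
position: [0.4458, -0.2213, 0.1062]
ee_rot: [[-0.003, 1.0, -0.0], [1.0, 0.003, 0.0], [0.0, -0.0, -1.0]]
wrist_force: [0.4, 0.2, -1.6]
finger_gap: 0.0242
finger_force: 59.2
```

Call:
send_rows([
  {"dx":0,"dy":0,"dz":0.05,"twist":0,"fingers":255},
  {"dx":0,"dy":0,"dz":0,"twist":0,"fingers":255},
  {"dx":0,"dy":0,"dz":0,"twist":0,"fingers":255},
])

```text
time: 34.3
position: [0.4463, -0.2218, 0.1052]
ee_rot: [[-0.003, 1.0, 0.001], [1.0, 0.003, -0.001], [-0.001, 0.001, -1.0]]
wrist_force: [-1.9, -0.1, 5.3]
finger_gap: 0.0241
finger_force: 59.7
```

Call:
send_rows([
  {"dx":0,"dy":0,"dz":0,"twist":0,"fingers":150},
  {"dx":0,"dy":0,"dz":0,"twist":0,"fingers":80},
  {"dx":0,"dy":0,"dz":0,"twist":0,"fingers":0},
  {"dx":0,"dy":0,"dz":0,"twist":0,"fingers":0},
  {"dx":0,"dy":0,"dz":-0.4,"twist":0,"fingers":0},
  {"dx":0,"dy":0,"dz":-0.9,"twist":0,"fingers":0},
  {"dx":0,"dy":0,"dz":-0.9,"twist":0,"fingers":0},
  {"dx":0,"dy":0,"dz":-0.8,"twist":0,"fingers":0},
  {"dx":0.5,"dy":0.1,"dz":0,"twist":0,"fingers":0},
  {"dx":0.9,"dy":0.1,"dz":0,"twist":0,"fingers":0},
  {"dx":0.9,"dy":0,"dz":0,"twist":0,"fingers":0},
  {"dx":0.9,"dy":0,"dz":0,"twist":0,"fingers":0},
])

```text
time: 35.5
position: [0.4533, -0.0922, 0.2243]
ee_rot: [[-0.002, 1.0, 0.0], [1.0, 0.002, 0.0], [0.0, 0.0, -1.0]]
wrist_force: [-0.1, -0.1, -0.5]
finger_gap: 0.0856
finger_force: 0.0
```

Call:
send_rows([
  {"dx":0.9,"dy":0,"dz":0,"twist":0,"fingers":0},
  {"dx":0.9,"dy":0,"dz":0,"twist":0,"fingers":0},
  {"dx":0.9,"dy":0,"dz":0,"twist":0,"fingers":0},
  {"dx":0.9,"dy":0,"dz":0,"twist":0,"fingers":0},
  {"dx":0.9,"dy":0,"dz":0,"twist":0,"fingers":0},
  {"dx":0.9,"dy":0,"dz":0,"twist":0,"fingers":0},
  {"dx":0.9,"dy":0,"dz":0,"twist":0,"fingers":0},
  {"dx":0.4,"dy":0,"dz":0,"twist":0,"fingers":0},
  {"dx":0,"dy":0,"dz":0,"twist":0,"fingers":0},
  {"dx":0,"dy":0,"dz":0,"twist":0,"fingers":0},
])

```text
time: 36.5
position: [0.4523, 0.1745, 0.2241]
ee_rot: [[-0.004, 1.0, -0.0], [1.0, 0.004, -0.001], [-0.001, -0.0, -1.0]]
wrist_force: [-0.3, -0.1, -1.5]
finger_gap: 0.0853
finger_force: 0.0
```

Call:
send_rows([
  {"dx":0,"dy":0,"dz":0.6,"twist":0,"fingers":0},
  {"dx":0,"dy":0,"dz":0.8,"twist":0,"fingers":0},
  {"dx":0,"dy":0,"dz":0.6,"twist":0,"fingers":0},
  {"dx":0,"dy":0,"dz":0.35,"twist":0,"fingers":0},
  {"dx":0,"dy":0,"dz":0,"twist":0,"fingers":0},
  {"dx":0,"dy":0,"dz":0,"twist":0,"fingers":100},
  {"dx":0,"dy":0,"dz":0,"twist":0,"fingers":130},
  {"dx":0,"dy":0,"dz":0,"twist":0,"fingers":150},
  {"dx":0,"dy":0,"dz":0,"twist":0,"fingers":170},
  {"dx":0,"dy":0,"dz":0,"twist":0,"fingers":200},
  {"dx":0,"dy":0,"dz":0,"twist":0,"fingers":255},
  {"dx":0,"dy":0,"dz":0,"twist":0,"fingers":255},
])

```text
time: 37.7
position: [0.4531, 0.175, 0.1317]
ee_rot: [[-0.004, 1.0, 0.001], [1.0, 0.004, 0.0], [0.0, 0.001, -1.0]]
wrist_force: [-1.8, -0.4, 5.5]
finger_gap: 0.0285
finger_force: 58.9
```

Call:
send_rows([
  {"dx":0,"dy":0,"dz":-0.3,"twist":0,"fingers":255},
  {"dx":0,"dy":0,"dz":-0.6,"twist":0,"fingers":255},
  {"dx":0,"dy":0,"dz":-0.8,"twist":0,"fingers":255},
  {"dx":0,"dy":0,"dz":-0.9,"twist":0,"fingers":255},
  {"dx":0,"dy":0,"dz":-0.9,"twist":0,"fingers":255},
  {"dx":0,"dy":0,"dz":-0.4,"twist":0,"fingers":255},
  {"dx":-0.3,"dy":0,"dz":0,"twist":0,"fingers":255},
  {"dx":-0.6,"dy":-0.1,"dz":0,"twist":0,"fingers":255},
  {"dx":-0.9,"dy":-0.1,"dz":0,"twist":0,"fingers":255},
  {"dx":-0.9,"dy":0,"dz":0,"twist":0,"fingers":255},
  {"dx":-0.9,"dy":0,"dz":0,"twist":0,"fingers":255},
  {"dx":-0.9,"dy":0,"dz":0,"twist":0,"fingers":255},
])

```text
time: 38.9
position: [0.4433, -0.0071, 0.2841]
ee_rot: [[-0.003, 1.0, -0.004], [1.0, 0.003, -0.0], [-0.0, -0.004, -1.0]]
wrist_force: [-0.5, -0.5, -1.8]
finger_gap: 0.0283
finger_force: 59.5
```

Call:
send_rows([
  {"dx":-0.9,"dy":0,"dz":0,"twist":0,"fingers":255},
  {"dx":-0.9,"dy":0,"dz":0,"twist":0,"fingers":255},
  {"dx":-0.9,"dy":0,"dz":0,"twist":0,"fingers":255},
  {"dx":-0.9,"dy":0,"dz":0,"twist":0,"fingers":255},
  {"dx":-0.9,"dy":0,"dz":0,"twist":0,"fingers":255},
  {"dx":-0.9,"dy":0,"dz":0,"twist":0,"fingers":255},
  {"dx":-0.9,"dy":0,"dz":0,"twist":0,"fingers":255},
  {"dx":-0.6,"dy":0,"dz":0,"twist":0,"fingers":255},
  {"dx":-0.3,"dy":0,"dz":0,"twist":0,"fingers":255},
  {"dx":0,"dy":0,"dz":0,"twist":0,"fingers":255},
  {"dx":0,"dy":0,"dz":0,"twist":0,"fingers":255},
])

```text
time: 40.0
position: [0.4454, -0.2923, 0.2852]
ee_rot: [[-0.003, 1.0, -0.002], [1.0, 0.003, 0.002], [0.002, -0.002, -1.0]]
wrist_force: [-0.2, 1.0, -1.6]
finger_gap: 0.0284
finger_force: 59.5
```

Call:
send_rows([
  {"dx":-0.4,"dy":0,"dz":0,"twist":0,"fingers":255},
  {"dx":0,"dy":0,"dz":0.5,"twist":0,"fingers":255},
  {"dx":0,"dy":0,"dz":0.8,"twist":0,"fingers":255},
  {"dx":0,"dy":0,"dz":0.5,"twist":0,"fingers":255},
  {"dx":0,"dy":0,"dz":0.2,"twist":0,"fingers":255},
  {"dx":0,"dy":0,"dz":0,"twist":0,"fingers":255},
  {"dx":0,"dy":0,"dz":0,"twist":0,"fingers":255},
])

```text
time: 40.7
position: [0.4469, -0.3098, 0.2076]
ee_rot: [[-0.004, 1.0, 0.002], [1.0, 0.004, -0.002], [-0.002, 0.002, -1.0]]
wrist_force: [-0.5, -0.9, -1.6]
finger_gap: 0.0282
finger_force: 59.5
```

```bash
python3 - <<'E'
from h import *
A=save("scene","s9"); p=r.observe()["position"]; print(p)
o=np.array([110,130]);f=lambda P:tuple(int(v) for v in (proj("scene",P)-o)*4)
im=cv2.resize(A[130:270,110:270],None,fx=4,fy=4,interpolation=2)[:,:,::-1].copy()
th=np.linspace(0,6.283,30)
def carrier(c,deg,L):
    a=np.radians(deg);yd=np.array([np.cos(a),np.sin(a)]);xd=np.array([yd[1],-yd[0]])
    for sx,sy in((1,1),(1,-1),(-1,-1),(-1,1)): cv2.circle(im,f((*(c+xd*.047*sx+yd*L/2*sy),.046)),3,(0,255,255),-1)
carrier(np.array([.4447,-.234]),90.7,.242); carrier(np.array([.602,-.224]),87.8,.154)
def ring(x,y,z,r,c=(0,255,0)):
    for t in th: cv2.circle(im,f((x+r*np.cos(t),y+r*np.sin(t),z)),1,c,-1)
ring(p[0],p[1],p[2]-.1297,.0305)
cv2.imwrite("pics/m9.png",im)
E
```

```text
[ 0.4471222  -0.31008137  0.20810366]
```

View pics/m9.png

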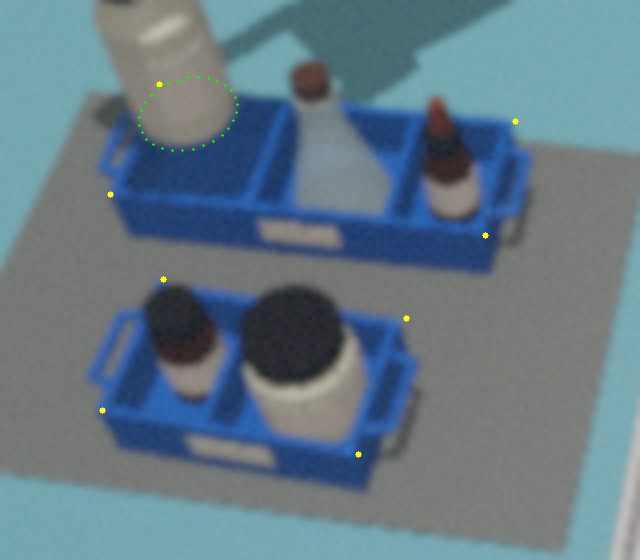

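The picture shows flask, dropper, jar and small bottle all upright in their bays. The held tall bottle sits a few pixels left of the predicted ring, while carrier3's left rim corner (118,195) is a little right of its prediction. I'll quantify that before lowering.

```bash
python3 - <<'E'
from h import *
A=cv2.imread("pics/s9.png"); imaging.capture("scene")
p=r.observe()["position"]
H={"tall_bottle":(p[0],p[1],p[2]-.1297),"flask":(.446,-.2215,.006),"dropper_bottle":(.444,-.149,.006),"powder_jar":(.6028,-.1947,.006),"small_bottle":(.600,-.2697,.006)}
for t,b in H.items():
    for q in finder.place_of("scene",t)[:1]: print(t,round(q["confidence"],2),"place",np.round(q["point"],1),"pred",proj("scene",b).round(1))
    for q in finder.silhouettes("scene",t)[:1]:
        m=q["mask"]; rad={"tall_bottle":.0305,"flask":.032,"dropper_bottle":.0165,"powder_jar":.032,"small_bottle":.019}[t]
        h={"tall_bottle":.06}.get(t,.05)
        c=proj("scene",np.array(b)+[0,0,h-.0]); row=int(round(c[1])); xs=np.where(m[row])[0]
        print("   row",row,"mask cols",xs.min() if len(xs) else None,xs.max() if len(xs) else None,"pred ctr",c.round(1))
# carrier3 via blue mask; print blue extents on near-wall rows
hsv=cv2.cvtColor(A,cv2.COLOR_BGR2HSV); B=((hsv[...,0]>105)&(hsv[...,0]<125)&(hsv[...,1]>140)).astype(np.uint8)
for row in(181,184,187,190,193): 
    xs=np.where(B[row,100:260])[0]+100; print(row,xs.min(),xs.max())
for s in(-1,1):
    for z in(.0,.046): print("near corner",s,z,proj("scene",(.4447+.047,-.234+s*.121,z)).round(1))
E
```

```text
tall_bottle 0.56 place [157.2 156.4] pred [157.  158.3]
   row 141 mask cols 135 163 pred ctr [150.3 141.5]
flask 0.94 place [195.7 178. ] pred [196.5 180. ]
   row 168 mask cols 183 203 pred ctr [192.9 167.7]
dropper_bottle 0.63 place [222.3 180.9] pred [223.4 182.6]
   row 170 mask cols 215 228 pred ctr [220.9 170.3]
powder_jar 0.98 place [190.4 227.9] pred [189.7 231.7]
   row 221 mask cols 171 199 pred ctr [185.4 220.5]
small_bottle 0.63 place [159.  230.4] pred [160.3 226.8]
   row 215 mask cols 148 165 pred ctr [154.8 215.5]
181 140 239
184 141 234
187 143 233
190 166 233
193 196 232
near corner -1 0.0 [143.1 189.1]
near corner -1 0.046 [137.7 178.1]
near corner 1 0.0 [233.  200.2]
near corner 1 0.046 [231.  189.3]
```

Carrier3 is within about 1 px of the prediction and the bottle sits about 3 mm to -y, so I'll shift +y 3 mm and lower.

Call:
send_rows([
  {"dx":0.09,"dy":-0.04,"dz":0.4,"twist":0,"fingers":255},
  {"dx":0,"dy":0,"dz":0.6,"twist":0,"fingers":255},
  {"dx":0,"dy":0,"dz":0.4,"twist":0,"fingers":255},
  {"dx":0,"dy":0,"dz":0.15,"twist":0,"fingers":255},
  {"dx":0,"dy":0,"dz":0,"twist":0,"fingers":255},
  {"dx":0,"dy":0,"dz":0,"twist":0,"fingers":255},
])

```text
time: 41.9
position: [0.445, -0.3063, 0.1451]
ee_rot: [[-0.003, 1.0, 0.001], [1.0, 0.003, -0.001], [-0.001, 0.001, -1.0]]
wrist_force: [-0.3, -0.2, -1.2]
finger_gap: 0.0282
finger_force: 59.5
```

Call:
send_rows([
  {"dx":0,"dy":0,"dz":0.1,"twist":0,"fingers":255},
  {"dx":0,"dy":0,"dz":0.08,"twist":0,"fingers":255},
  {"dx":0,"dy":0,"dz":0,"twist":0,"fingers":255},
  {"dx":0,"dy":0,"dz":0,"twist":0,"fingers":255},
])

```text
time: 42.3
position: [0.4445, -0.3057, 0.1371]
ee_rot: [[-0.003, 1.0, -0.0], [1.0, 0.003, -0.0], [-0.0, -0.0, -1.0]]
wrist_force: [1.3, -0.1, -2.0]
finger_gap: 0.0282
finger_force: 59.5
```

Call:
send_rows([
  {"dx":0,"dy":0,"dz":0.05,"twist":0,"fingers":255},
  {"dx":0,"dy":0,"dz":0,"twist":0,"fingers":255},
  {"dx":0,"dy":0,"dz":0,"twist":0,"fingers":255},
])

```text
time: 42.6
position: [0.4448, -0.3061, 0.1358]
ee_rot: [[-0.003, 1.0, 0.001], [1.0, 0.003, -0.001], [-0.001, 0.001, -1.0]]
wrist_force: [-0.9, 0.5, 2.3]
finger_gap: 0.0285
finger_force: 59.8
```

Call:
send_rows([
  {"dx":0,"dy":0,"dz":0,"twist":0,"fingers":150},
  {"dx":0,"dy":0,"dz":0,"twist":0,"fingers":80},
  {"dx":0,"dy":0,"dz":0,"twist":0,"fingers":0},
  {"dx":0,"dy":0,"dz":0,"twist":0,"fingers":0},
  {"dx":0,"dy":0,"dz":-0.4,"twist":0,"fingers":0},
  {"dx":0,"dy":0,"dz":-0.9,"twist":0,"fingers":0},
  {"dx":0,"dy":0,"dz":-0.9,"twist":0,"fingers":0},
  {"dx":0,"dy":0,"dz":-0.9,"twist":0,"fingers":0},
  {"dx":0.8,"dy":0,"dz":0,"twist":0,"fingers":0},
  {"dx":0.9,"dy":0,"dz":0,"twist":0,"fingers":0},
  {"dx":0.9,"dy":0,"dz":0,"twist":0,"fingers":0},
  {"dx":0.9,"dy":0,"dz":0,"twist":0,"fingers":0},
])

```text
time: 43.8
position: [0.4439, -0.1646, 0.2593]
ee_rot: [[-0.003, 1.0, 0.001], [1.0, 0.003, -0.0], [-0.0, 0.001, -1.0]]
wrist_force: [0.8, -0.0, -0.2]
finger_gap: 0.0848
finger_force: 0.0
```

Call:
send_rows([
  {"dx":0.9,"dy":0,"dz":0,"twist":0,"fingers":0},
  {"dx":0.9,"dy":0,"dz":0,"twist":0,"fingers":0},
  {"dx":0.9,"dy":0,"dz":0,"twist":0,"fingers":0},
  {"dx":0.9,"dy":0,"dz":0,"twist":0,"fingers":0},
  {"dx":0.9,"dy":0,"dz":0,"twist":0,"fingers":0},
  {"dx":0.9,"dy":0,"dz":0,"twist":0,"fingers":0},
  {"dx":0.9,"dy":0,"dz":0,"twist":0,"fingers":0},
  {"dx":0.9,"dy":0,"dz":0,"twist":0,"fingers":0},
  {"dx":0,"dy":0,"dz":0,"twist":0,"fingers":0},
  {"dx":0,"dy":0,"dz":0,"twist":0,"fingers":0},
])

```text
time: 44.8
position: [0.4429, 0.1226, 0.259]
ee_rot: [[-0.006, 1.0, -0.0], [1.0, 0.006, -0.001], [-0.001, -0.0, -1.0]]
wrist_force: [0.5, -0.3, -0.6]
finger_gap: 0.0853
finger_force: 0.0
```

```bash
python3 - <<'E'
from h import *
A=save("scene","s10"); B=save("top","t10"); s=r.observe(); print(s["time"],s["position"],s["wrist_force"])
W=np.hstack([cv2.resize(A[130:270,110:270],(400,400),interpolation=2),cv2.resize(B[155:265,305:425],(400,400),interpolation=2)]); cv2.imwrite("pics/m10.png",W[:,:,::-1])
E
```

```text
44.9 [0.4430843  0.12148408 0.25900591] [ 0.09628962 -0.08079198  0.74918148]
```

View pics/m10.png

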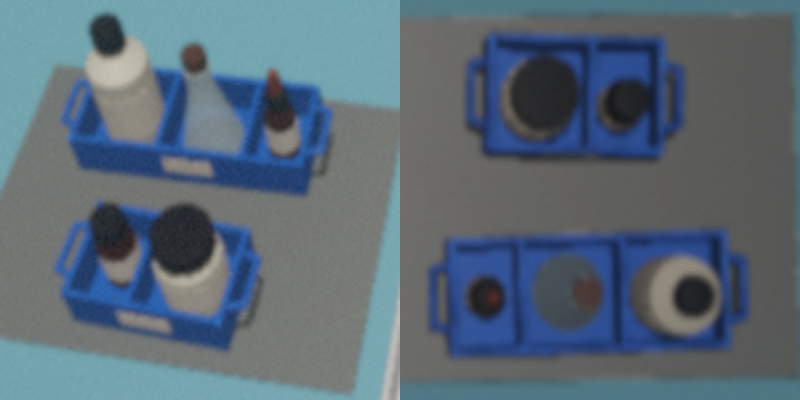

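The final picture shows all five items upright in their named bays and about centred (flask base at (567,292) in a bay spanning columns 522–617). Handing in.

```bash
python3 -c "
from workcell import r
print(r.job_done())"
```

```text
the job is handed in; nothing more can be done
None
```

I placed all five items upright in their named bays of the two carriers, left the beaker and mortar where they stood, and handed the job in at about 45 s; no verdict came back, so the result rests on my final pictures.

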